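# Put the treatment-room delivery away by kind

### The arm

A 6-joint arm with a two-finger parallel gripper is mounted at the origin on a cart in front of the work surface, level with it; the furniture and walls round the work are solid. World frame = base frame: x ahead of the robot, y to its left, z up, the work surface at z = 0. Lengths are in m, angles in rad, forces in N, time in s.
With the tool pointing down it reaches from about 0.225 to 0.875 m from the base axis. Payload 3.4 kg.
Tool frame: the origin (TCP) lies at the very end of the fingers, on their centre line; the grasp point (between the pads) lies 19 mm behind it (manip.pinch_z is the distance from the TCP to the grasp point, in m); z points along the fingers, y is the line along which they close (so a half turn about z gives the same grasp; the last joint's range is limited). The gripper opens to 85 mm and grips with 20 to 120 N. Pads are 22 mm wide; open, the fingers measure 114 mm over their backs; the gripper's body (76 mm by 85 mm) begins 54 mm behind the grasp point. The pads swing forward as they close: fully open they stand 13 mm farther back than shut.
Start: joints at [1.197, 0.276, 1.505, -0, 1.361, -0.121], TCP at [0.144, 0.557, 0.231] pointing down, gripper open.
Joint ranges: [-2.89, 2.89], [-0.75, 2.08], [0.22, 2.7], [-1.18, 4.32], [0.11, 2.71], [-2.7, 2.7]. Speed limits (rad/s): [2.57, 2.57, 3.14, 3.14, 3.14, 3.14].

### API

Orientations are given as a unit quaternion [w, x, y, z].
In Python, from rig import manip gives the robot as it stands. The module is installed in compiled form; this text tells all that it offers.
- The arm moves only by the shell command python3 -m jog 'ROWS' [FORCE]. ROWS is JSON, a list of rows, each an object of numbers: "dx", "dy", "dz": the shift along the tool's x, y, z each as a share of 25 cm, from -1 to 1; "ax", "ay", "az": the turn, a rotation vector about the tool's x, y, z each as a share of 90 degrees, from -1 to 1; "grip": the opening, from -1 (shut) to 1 (fully open), so that 0 is half open. A call has 1 to 5 rows; each row is the pose to reach, as a shift and turn from the pose commanded when the call began, along the tool's axes at that moment; what a row does not reach only later rows make up. A row lasts 1/12 s, in which the tool goes at most 41.7 mm and 7.16 degrees, less where a joint would pass 70% of its speed; a pose out of reach is approached as far as the arm can. A call with a number of a shift or a turn outside -1 to 1 is refused whole. A call with a gripper value outside its range is refused whole. The fingers move at their own pace and stop on an object; FORCE is the grip in N (left out, the last holds). Time passes only in rows, so rows that repeat a pose let the fingers close. It gives the time, the measured TCP pose, the force, the opening and the grip force at its end, in the units of the state.
- manip.get_state(): the state, without advancing time (a new reading comes with each control period).
- manip.get_image(name): name is "side" or "top"; returns a dict with "img" (400x640x3 uint8, red, green, blue), "mtx" (3x3 intrinsics, pixels), "k1" (the pictures are not rectified: a ray, as slopes to the right and down, at radius r is drawn at 1 + k1 r^2 times it, then the intrinsics apply), "world_to_cam" (4x4, takes a point from world to camera coordinates). Camera axes: x right, y down, z forward; pixel columns grow to the right and rows downward; lengths in m; the calibration is good to about 2 mm. A picture is of the moment at which its call begins. There is no depth.
- manip.sign_off(): hands the job in; it is judged then, once.
The state is a dict: "clock": time; "qpos": joint angles; "qd": joint speeds; "effort": joint torques, N m; "position": TCP position; "ee_rot": TCP orientation; "contact_force": force on the tool from outside, world axes, zero at the start; "moment": the same for the moment, N m; "width": finger opening in m; "gripper_force": force on a finger pad.
Only numpy, scipy, OpenCV 4.12 (cv2) and the standard library are available. Lean on these libraries where they do the work, as an engineer would, in place of code of your own. Each camera call takes 0.05 s, during which the arm holds its last target. There are 200 camera calls.

### The job

Sort the mixed supplies on the counter: stand both small amber vials in the round wells of the white block, one in each well, lay the two card boxes flat in the long two-bay metal tray, one in each bay, and lay the finger-clip oximeter flat, right way up, in the small grey tray. Everything must sit fully down inside its well, bay or tray, and a vial must never be tipped over.

Things in the scene. Friction and masses are not known exactly. Their poses are not given: they have to be found in the camera images.
- vial_a_mid (a point): small amber glass medicine vial with a crimped cap, standing upright, 24 mm across, 46 mm tall, round body up to about 28 mm and a narrower neck and cap above; this point is at its centre, 23 mm above its foot; z points up along it; 30 g. The two vials are interchangeable.
- vial_b_mid (a point): small amber glass medicine vial with a crimped cap, standing upright, 24 mm across, 46 mm tall, round body up to about 28 mm and a narrower neck and cap above; this point is at its centre, 23 mm above its foot; z points up along it; 30 g. The two vials are interchangeable.
- large_box_mid (a point): the larger white card box, lying flat: 52 mm along its x, 78 mm along its y, 40 mm tall; grasp across the 52 mm; this point is its centre, 20 mm above its underside; z up; 90 g. Either way round is fine.
- small_box_mid (a point): the smaller white card box, lying flat: 45 mm along its x, 70 mm along its y, 32 mm tall; grasp across the 45 mm; this point is its centre, 16 mm above its underside; z up; 50 g. Either way round is fine.
- oximeter_mid (a point): clip-on finger pulse oximeter, lying flat: 60 mm along its x (length), 33 mm along its y (width), 33 mm tall, with rounded ends; grasp across the 33 mm width; this point is its centre, 16.5 mm above its underside; z up; 55 g. Either way round is fine. (A clear needle holder, 25 mm wide, 56 mm tall, also stands about: not part of the job.)
- vial_block: white plastic block with two round wells side by side in its top, 70 mm along its x, 120 mm along its y, 14 mm tall, fixed to the counter; origin under its centre at counter height, z up; wells 45 mm across and 9 mm deep (their floor is 5 mm above the counter), centres at y = +27 mm and y = -27 mm, x = 0. Home of the two vials, one in each well, either vial in either well.
- box_tray: long shallow metal tray with two equal bays, 80 mm along its x, 208 mm along its y (long way), 12 mm tall, fixed to the counter; origin under its centre at counter height, z up; floor 4 mm thick, walls and the dividing wall 4 mm thick; each bay is 72 mm along x by 98 mm along y inside, bay centres at y = +51 mm and y = -51 mm, x = 0. Home of the card boxes, one a bay, either way, long side along the tray's y.
- clip_tray: small shallow grey plastic tray with a single bay, 66 mm along its x, 92 mm along its y, 10 mm tall, fixed to the counter; origin under its centre at counter height, z up; floor 4 mm thick, walls 4 mm; inside 58 mm along x by 84 mm along y. Home of the oximeter, its length along the tray's y. (Wall cabinets hang over the back of the counter from x = 0.58 m on, 0.55 m up: carry low.)

How it is judged:
At the end, for the whole second after the job is handed in: Vials stand upright (7 degrees), one on the floor of each well; each card box lies flat in its own bay of the two-bay tray, centred within 13 mm (larger) or 16 mm (smaller); the oximeter lies flat, right way up, in the grey tray, centred within 16 mm. All released and at rest ((((x of vial_a_mid in the frame of vial_block between -0.014 and 0.014 m and y of vial_a_mid in the frame of vial_block between 0.013 and 0.041 m and z of vial_a_mid in the frame of vial_block between 0.022 and 0.032 m and angle between vial_a_mid's own z axis and vertical below 0.12 rad) and (x of vial_b_mid in the frame of vial_block between -0.014 and 0.014 m and y of vial_b_mid in the frame of vial_block between -0.041 and -0.013 m and z of vial_b_mid in the frame of vial_block between 0.022 and 0.032 m and angle between vial_b_mid's own z axis and vertical below 0.12 rad)) or ((x of vial_a_mid in the frame of vial_block between -0.014 and 0.014 m and y of vial_a_mid in the frame of vial_block between -0.041 and -0.013 m and z of vial_a_mid in the frame of vial_block between 0.022 and 0.032 m and angle between vial_a_mid's own z axis and vertical below 0.12 rad) and (x of vial_b_mid in the frame of vial_block between -0.014 and 0.014 m and y of vial_b_mid in the frame of vial_block between 0.013 and 0.041 m and z of vial_b_mid in the frame of vial_block between 0.022 and 0.032 m and angle between vial_b_mid's own z axis and vertical below 0.12 rad))) and (((x of large_box_mid in the frame of box_tray between -0.013 and 0.013 m and y of large_box_mid in the frame of box_tray between 0.038 and 0.064 m and z of large_box_mid in the frame of box_tray between 0.018 and 0.028 m and angle between large_box_mid's own z axis and vertical below 0.12 rad) and (x of small_box_mid in the frame of box_tray between -0.016 and 0.016 m and y of small_box_mid in the frame of box_tray between -0.068 and -0.034 m and z of small_box_mid in the frame of box_tray between 0.014 and 0.024 m and angle between small_box_mid's own z axis and vertical below 0.12 rad)) or ((x of large_box_mid in the frame of box_tray between -0.013 and 0.013 m and y of large_box_mid in the frame of box_tray between -0.064 and -0.038 m and z of large_box_mid in the frame of box_tray between 0.018 and 0.028 m and angle between large_box_mid's own z axis and vertical below 0.12 rad) and (x of small_box_mid in the frame of box_tray between -0.016 and 0.016 m and y of small_box_mid in the frame of box_tray between 0.034 and 0.068 m and z of small_box_mid in the frame of box_tray between 0.014 and 0.024 m and angle between small_box_mid's own z axis and vertical below 0.12 rad))) and x of oximeter_mid in the frame of clip_tray between -0.016 and 0.016 m and y of oximeter_mid in the frame of clip_tray between -0.017 and 0.017 m and z of oximeter_mid in the frame of clip_tray between 0.0145 and 0.0245 m and angle between oximeter_mid's own z axis and vertical below 0.12 rad and linear speed of each of vial_a, vial_b, large_box, small_box, oximeter below 0.02 m/s); the robot touches nothing.
It fails at once if a vial is tipped over (angle between any of vial_a_mid, vial_b_mid's own z axis and vertical above 0.8 rad).
It also fails if it takes over 115 s, if anything falls off the work surface, if the arm or the gripper's body presses on something with over 40 N, if the wrist force passes 120 N, or if a joint passes its speed limit or range.

## Working session

There is one attempt and no reset: what is moved stays moved. The work goes in short steps, Python scripts to look and compute and a shell command to move; the robot and the scene stay as the last step left them, time stands still between calls to the robot, and variables do not carry over. Pictures are saved under pics/ and viewed, at most 14 in all, crops included, and the job is handed in when it is done.

```bash
mkdir -p pics
cat > h.py <<'E'
import numpy as np, cv2
from rig import manip
def snap(name,tag):
    d=manip.get_image(name); cv2.imwrite(f'pics/{tag}.png',cv2.cvtColor(d['img'],cv2.COLOR_RGB2BGR))
    np.savez(f'pics/{name}.npz',m=d['mtx'],k=d['k1'],w=d['world_to_cam']); return d
def px2w(name,pts,z):
    c=np.load(f'pics/{name}.npz'); D=np.array([float(c['k']),0,0,0])
    # forward model is x*(1+k1 r^2): opencv radial
    n=cv2.undistortPoints(np.array(pts,float).reshape(-1,1,2),c['m'],D).reshape(-1,2)
    R,t=c['w'][:3,:3],c['w'][:3,3]; o=-R.T@t
    v=np.c_[n,np.ones(len(n))]@R
    z=np.broadcast_to(z,len(n)); return o+v*((z-o[2])/v[:,2])[:,None]
def w2px(name,P):
    c=np.load(f'pics/{name}.npz'); R=c['w'][:3,:3]
    return cv2.projectPoints(np.array(P,float).reshape(-1,1,3),cv2.Rodrigues(R)[0],c['w'][:3,3],c['m'],np.array([float(c['k']),0,0,0]))[0].reshape(-1,2)
E
python3 - <<'E'
from h import *
for n in('top','side'):
    d=snap(n,n+'0'); w=d['world_to_cam']; print(n,d['mtx'].tolist(),d['k1'],-w[:3,:3].T@w[:3,3],w[2,:3])
s=manip.get_state(); print({k:np.round(v,3).tolist() for k,v in s.items()})
E
```

```text
top [[406.38582000474804, 0.0, 326.8776068597364], [0.0, 406.38582000474804, 200.1529445372012], [0.0, 0.0, 1.0]] -0.04956824377177969 [ 0.17507147 -0.01577301  1.483882  ] [ 0.19676985  0.01660947 -0.98030901]
side [[424.30974568530695, 0.0, 320.90865068457236], [0.0, 424.30974568530695, 198.4842815370147], [0.0, 0.0, 1.0]] -0.03561324681020875 [0.4862714  0.84472899 0.79271434] [-0.00897536 -0.74508044 -0.66691422]
{'clock': 0.1, 'qpos': [1.197, 0.276, 1.506, 0.0, 1.361, -0.121], 'qd': [0.0, -0.001, -0.002, 0.001, -0.001, 0.001], 'effort': [0.0, -41.77, -24.64, -0.0, 0.006, 0.0], 'position': [0.144, 0.556, 0.231], 'ee_rot': [-0.0, 0.126, 0.992, -0.001], 'contact_force': [0.085, 0.773, -0.289], 'moment': [0.049, -0.021, -0.01], 'gripper_force': 0.0, 'width': 0.086}
```

View pics/top0.png

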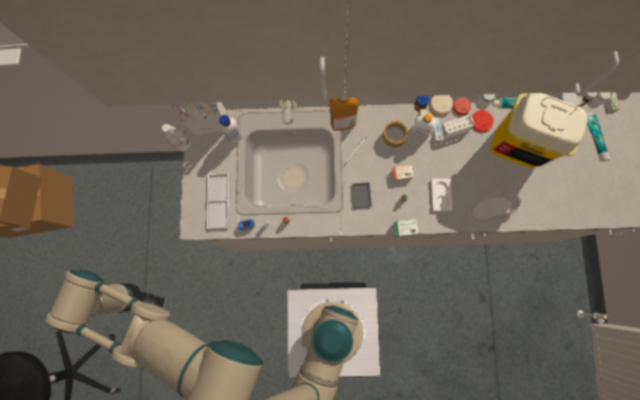

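View pics/side0.png

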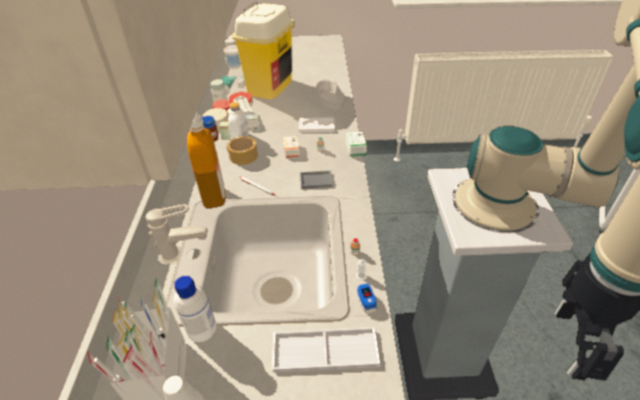

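The top view shows the tray at (217,202), oximeter (246,225), vials (285,220) and (403,202), grey tray (361,195), block (441,195), and boxes (403,172) and (407,228). Next, enlarged crops.

Run:
```python
import cv2
t=cv2.imread('pics/top0.png'); s=cv2.imread('pics/side0.png')
R=lambda a,k:cv2.resize(a,None,fx=k,fy=k,interpolation=cv2.INTER_CUBIC)
a=R(t[165:245,200:300],8); cv2.imwrite('pics/c1.png',a[:600])
b=R(t[155:240,345:460],6.5); cv2.imwrite('pics/c2.png',b)
c=R(s[230:375,265:385],4); d=R(s[110:195,280:375],6); 
cv2.imwrite('pics/c3.png',c); cv2.imwrite('pics/c4.png',d)
```

```text
(no output)
```

View pics/c1.png

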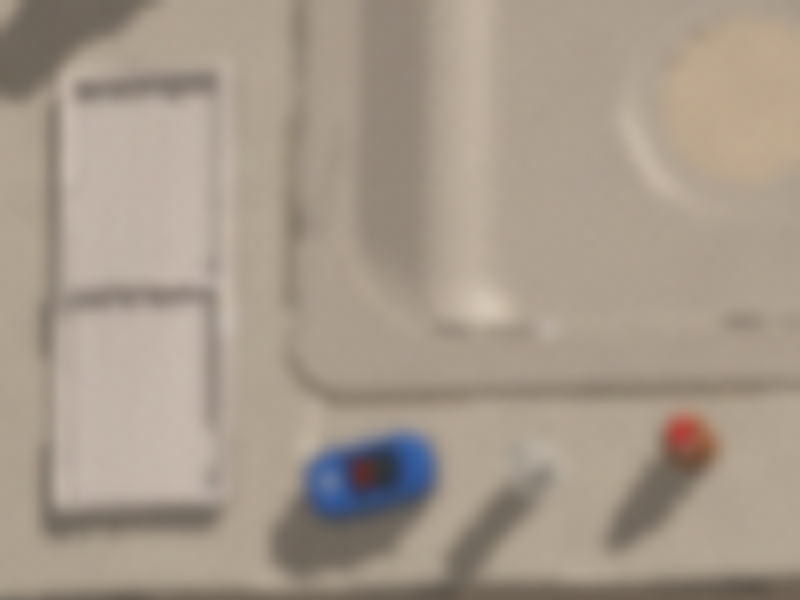

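View pics/c2.png

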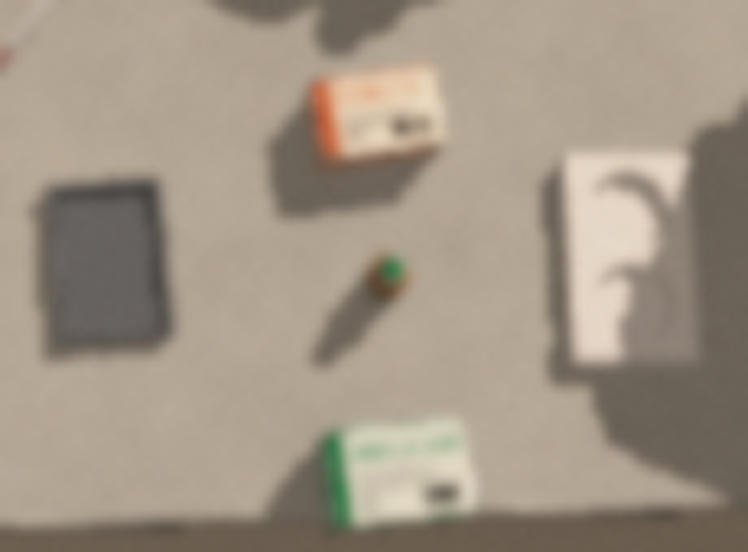

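View pics/c3.png

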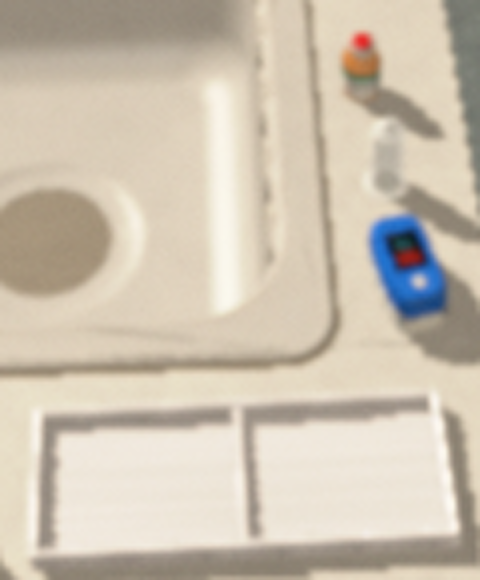

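View pics/c4.png

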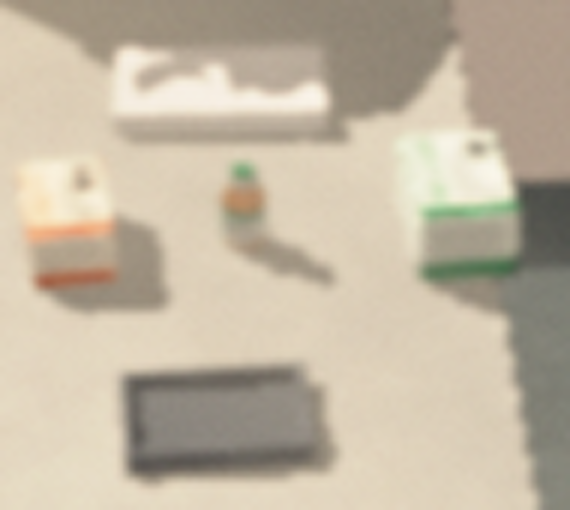

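```bash
cat > m1.py <<'E'
from h import *
from scipy.optimize import least_squares
T=lambda p,k,o:(np.array(p,float)+.5)/k-.5+np.array(o)
t1=lambda p:T(p,8,(200,165)); t2=lambda p:T(p,6.5,(345,155)); s3=lambda p:T(p,4,(265,230)); s4=lambda p:T(p,6,(280,110))
TS=np.array([[1,1],[1,-1],[-1,-1],[-1,1]]); SS=np.array([[1,-1],[-1,-1],[-1,1],[1,1]])
def rect(n,sx,sy,z,tp,sp,g=0):
    def pts(p,S,z=z):
        L=S*[sx/2,sy/2]; c,s=np.cos(p[2]),np.sin(p[2]); return np.c_[p[0]+c*L[:,0]-s*L[:,1],p[1]+s*L[:,0]+c*L[:,1],np.full(4,z)]
    for nm,S,q,cam in(('top',TS,tp,'top'),('side',SS,sp,'side')):
        w=px2w(cam,q,z)[:,:2]; r=least_squares(lambda p:(pts(p,S)[:,:2]-w).ravel(),[*w.mean(0),g])
        e=np.linalg.norm(np.roll(w,-1,0)-w,axis=1); print(n,nm,r.x.round(4),'res',r.fun.std().round(4),'sides',e.round(3))
    f=lambda p:np.r_[(w2px('top',pts(p,TS))-tp).ravel(),(w2px('side',pts(p,SS))-sp).ravel()]
    r=least_squares(f,[*w.mean(0),g]); print('  JOINT',r.x.round(4),'deg',np.degrees(r.x[2]).round(1))
if __name__=='__main__':
    rect('boxtray',.08,.208,.012,t1([(62,78),(225,70),(222,505),(50,505)]),s3([(36,412),(437,395),(458,535),(36,553)]),1.57) if 0 else None
    rect('boxtray',.208,.08,.012,t1([(62,78),(225,70),(222,505),(50,505)]),s3([(36,412),(437,395),(458,535),(36,553)]))
    rect('clip',.092,.066,.010,t2([(47,188),(157,180),(168,343),(50,352)]),s4([(125,375),(300,367),(322,462),(130,470)]))
    rect('block',.12,.07,.014,t2([(567,152),(690,150),(698,362),(573,362)]),s4([(118,45),(325,48),(328,105),(112,112)]))
    rect('orange',.045,.07,.032,t2([(325,78),(437,66),(443,148),(333,160)]),s4([(20,165),(102,155),(112,228),(28,238)]))
    rect('green',.052,.078,.040,t2([(343,432),(460,418),(475,512),(352,525)]),s4([(398,138),(500,130),(518,210),(422,215)]))
    print('vialR',px2w('top',[t1((685,433))],.046),px2w('side',[s3((361,40))],.046),px2w('side',[s3((361,92))],.0))
    print('vialG',px2w('top',[t2((390,268))],.046),px2w('side',[s4((243,170))],.046),px2w('side',[s4((243,238))],0.))
    print('ox',px2w('top',t1([(372,472),(308,487),(435,460)]),.025),px2w('side',s3([(407,257),(398,222),(424,300)]),.033))
    print('needle',px2w('top',[t1((538,455))],.056),px2w('side',[s3((386,185))],0))
    print('edge',px2w('top',t2([(300,527),(700,515)]),0),px2w('top',t1([(500,582),(500,400)]),0))
E
python3 m1.py
```

```text
boxtray top [0.4811 0.419  0.0104] res 0.0014 sides [0.078 0.207 0.08  0.203]
boxtray side [0.4811 0.4169 0.0071] res 0.0021 sides [0.206 0.076 0.203 0.076]
  JOINT [0.481  0.4171 0.0083] deg 0.5
clip top [ 0.4854 -0.1168  0.0169] res 0.0016 sides [0.063 0.095 0.067 0.095]
clip side [ 0.4871 -0.1149  0.0328] res 0.0031 sides [0.087 0.074 0.091 0.073]
  JOINT [ 0.4864 -0.116   0.0319] deg 1.8
block top [ 0.4817 -0.4158 -0.0402] res 0.0012 sides [0.071 0.123 0.071 0.122]
block side [ 0.4794 -0.4191 -0.0448] res 0.0023 sides [0.121 0.062 0.122 0.072]
  JOINT [ 0.4804 -0.4166 -0.0397] deg -2.3
orange top [ 0.5646 -0.2771  0.0623] res 0.0027 sides [0.064 0.048 0.063 0.048]
orange side [ 0.564  -0.2774  0.1091] res 0.001 sides [0.044 0.069 0.044 0.068]
  JOINT [ 0.5643 -0.2772  0.0835] deg 4.8
green top [ 0.3587 -0.2759  0.0782] res 0.0041 sides [0.065 0.052 0.068 0.051]
green side [ 0.3564 -0.2746  0.0562] res 0.0018 sides [0.055 0.075 0.05  0.073]
  JOINT [ 0.3574 -0.2754  0.066 ] deg 3.8
vialR [[0.4000999  0.15971363 0.046     ]] [[0.40007621 0.16137776 0.046     ]] [[0.39863309 0.16221603 0.        ]]
vialG [[ 0.47180557 -0.27211308  0.046     ]] [[ 0.4700428  -0.27481346  0.046     ]] [[ 0.47095179 -0.27861905  0.        ]]
ox [[0.3891962  0.30543676 0.025     ]
 [0.38305255 0.33473193 0.025     ]
 [0.39396929 0.27659364 0.025     ]] [[0.38808822 0.30768723 0.033     ]
 [0.39048229 0.28458092 0.033     ]
 [0.38215397 0.33510549 0.033     ]]
needle [[0.39036719 0.22422348 0.056     ]] [[0.39050315 0.23370648 0.        ]]
edge [[ 0.33411492 -0.22078034  0.        ]
 [ 0.33453915 -0.44624739  0.        ]] [[0.34031281 0.250936   0.        ]
 [0.42507898 0.25150771 0.        ]]
```

Measurements agree between the cameras to about 3 mm, and the sizes match what was given. I start with the red-capped vial at (0.400, 0.1605).

```bash
python3 - <<'E'
from h import *
print(px2w('top',[(236,137)],0),px2w('side',[(203,337)],0))
E
python3 -m jog '[{"az":-0.161,"grip":0.2},{"az":-0.161,"grip":0.2},{"az":-0.161,"grip":0.2}]' 30 | tail -1
for i in 1 2 3; do python3 -m jog '[{"dx":-0.341,"dy":-0.528,"dz":0.148,"grip":0.2},{"dx":-0.341,"dy":-0.528,"dz":0.148,"grip":0.2},{"dx":-0.341,"dy":-0.528,"dz":0.148,"grip":0.2},{"dx":-0.341,"dy":-0.528,"dz":0.148,"grip":0.2},{"dx":-0.341,"dy":-0.528,"dz":0.148,"grip":0.2}]' ; done; python3 -c "
from h import *
snap('side','s1');snap('top','t1');s=cv2.imread('pics/s1.png');t=cv2.imread('pics/t1.png');R=lambda a:cv2.resize(a,None,fx=4,fy=4,interpolation=2)
cv2.imwrite('pics/c5.png',np.hstack([R(s[180:320,300:400]),R(t[150:290,230:330])]))"
```

```text
[[0.73257299 0.35590743 0.        ]] [[0.7334192  0.37678914 0.        ]]schema error: expected keys dx, dy, dz, ax, ay, az, grip
schema error: expected keys dx, dy, dz, ax, ay, az, grip
schema error: expected keys dx, dy, dz, ax, ay, az, grip
schema error: expected keys dx, dy, dz, ax, ay, az, grip
```

View pics/c5.png

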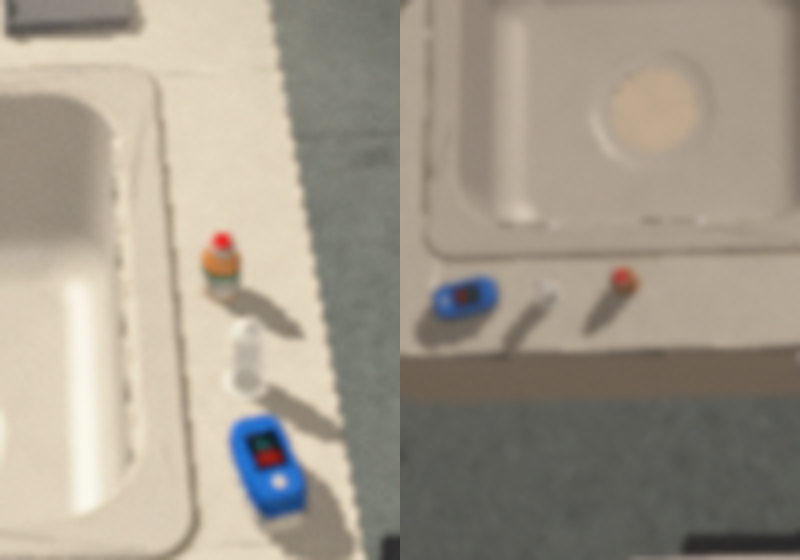

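The picture shows nothing moved: rows need all seven keys.

```bash
python3 -m jog '[{"dx":0,"dy":0,"dz":0,"ax":0,"ay":0,"az":-0.161,"grip":0.2},{"dx":0,"dy":0,"dz":0,"ax":0,"ay":0,"az":-0.161,"grip":0.2},{"dx":0,"dy":0,"dz":0,"ax":0,"ay":0,"az":-0.161,"grip":0.2}]' 30
python3 -m jog '[{"dx":-0.341,"dy":-0.528,"dz":0.148,"ax":0,"ay":0,"az":0,"grip":0.2},{"dx":-0.341,"dy":-0.528,"dz":0.148,"ax":0,"ay":0,"az":0,"grip":0.2},{"dx":-0.341,"dy":-0.528,"dz":0.148,"ax":0,"ay":0,"az":0,"grip":0.2},{"dx":-0.341,"dy":-0.528,"dz":0.148,"ax":0,"ay":0,"az":0,"grip":0.2},{"dx":-0.341,"dy":-0.528,"dz":0.148,"ax":0,"ay":0,"az":0,"grip":0.2}]'
python3 -m jog '[{"dx":-0.341,"dy":-0.528,"dz":0.148,"ax":0,"ay":0,"az":0,"grip":0.2},{"dx":-0.341,"dy":-0.528,"dz":0.148,"ax":0,"ay":0,"az":0,"grip":0.2},{"dx":-0.341,"dy":-0.528,"dz":0.148,"ax":0,"ay":0,"az":0,"grip":0.2},{"dx":-0.341,"dy":-0.528,"dz":0.148,"ax":0,"ay":0,"az":0,"grip":0.2},{"dx":-0.341,"dy":-0.528,"dz":0.148,"ax":0,"ay":0,"az":0,"grip":0.2}]'
python3 -m jog '[{"dx":-0.341,"dy":-0.528,"dz":0.148,"ax":0,"ay":0,"az":0,"grip":0.2},{"dx":-0.341,"dy":-0.528,"dz":0.148,"ax":0,"ay":0,"az":0,"grip":0.2},{"dx":-0.341,"dy":-0.528,"dz":0.148,"ax":0,"ay":0,"az":0,"grip":0.2},{"dx":-0.341,"dy":-0.528,"dz":0.148,"ax":0,"ay":0,"az":0,"grip":0.2},{"dx":-0.341,"dy":-0.528,"dz":0.148,"ax":0,"ay":0,"az":0,"grip":0.2}]'
cat >> h.py <<'E'
def plan(x,y,z,psi=None):
    from scipy.spatial.transform import Rotation as Ro
    s=manip.get_state(); q=s['ee_rot']; R=Ro.from_quat([*q[1:],q[0]]).as_matrix(); p=s['position']
    d=R.T@(np.array([x,y,z])-p); ps=np.degrees(np.arctan2(R[1,1],R[0,1]))
    print('pos',np.round(p,4),'psi',ps.round(1),'tiltz',R[:2,2].round(3),'shift',(d/.25).round(3),'len rows',(np.linalg.norm(d)/.0417).round(1), 'az',None if psi is None else ((ps-psi)/90).round(3),'w',np.round(s['width'],4))
E
python3 -c "
from h import *
plan(.400,.1605,.011,90)"
```

```text
clock: 0.45
position: [0.1438, 0.5566, 0.2311]
ee_rot: [-0.0, -0.001, 1.0, -0.0]
contact_force: [-0.7, 0.3, -0.8]
width: 0.0521
gripper_force: 0.0
clock: 0.87
position: [0.2304, 0.4185, 0.1925]
ee_rot: [-0.0, 0.004, 1.0, -0.004]
contact_force: [0.1, 0.3, 0.4]
width: 0.0513
gripper_force: 0.0
clock: 1.28
position: [0.3162, 0.2879, 0.156]
ee_rot: [-0.0, 0.004, 1.0, -0.002]
contact_force: [0.4, -0.3, -0.1]
width: 0.0512
gripper_force: 0.0
clock: 1.7
position: [0.4029, 0.1571, 0.1195]
ee_rot: [0.001, 0.004, 1.0, -0.001]
contact_force: [-0.4, 0.5, -1.3]
width: 0.0512
gripper_force: 0.0
pos [0.4029 0.1571 0.1195] psi 89.6 tiltz [ 0.001 -0.002] shift [0.012 0.014 0.434] len rows 2.6 az -0.005 w 0.0512
```

```bash
python3 -m jog '[{"dx":0,"dy":0,"dz":0.15,"ax":0,"ay":0,"az":0,"grip":0.2},{"dx":0,"dy":0,"dz":0.3,"ax":0,"ay":0,"az":0,"grip":0.2},{"dx":0,"dy":0,"dz":0.38,"ax":0,"ay":0,"az":0,"grip":0.2},{"dx":0,"dy":0,"dz":0.436,"ax":0,"ay":0,"az":0,"grip":0.2},{"dx":0,"dy":0,"dz":0.436,"ax":0,"ay":0,"az":0,"grip":0.2}]'
python3 -c "
from h import *
plan(.400,.1605,.011,90)
snap('side','s2');s=cv2.imread('pics/s2.png');cv2.imwrite('pics/c6.png',cv2.resize(s[170:320,280:430],None,fx=4,fy=4,interpolation=2))"
```

```text
clock: 2.12
position: [0.3974, 0.1613, 0.009]
ee_rot: [-0.003, 0.001, 1.0, -0.0]
contact_force: [-0.6, 0.2, -0.9]
width: 0.0513
gripper_force: 0.0
pos [0.3974 0.1613 0.009 ] psi 89.9 tiltz [-0.006 -0.001] shift [-0.01  -0.003 -0.008] len rows 0.1 az -0.001 w 0.0513
```

View pics/c6.png

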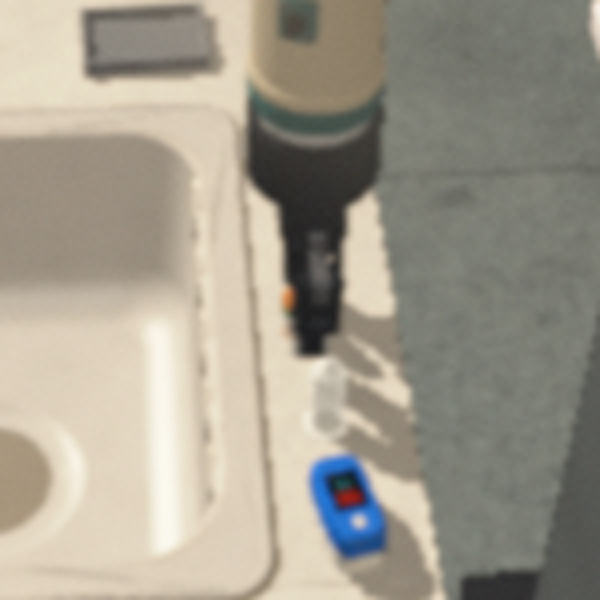

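Fingers straddle the vial (amber at (290,298) beside the finger, tip column ~312 as expected). Close and lift.

```bash
python3 -m jog '[{"dx":0,"dy":0,"dz":0,"ax":0,"ay":0,"az":0,"grip":-0.2},{"dx":0,"dy":0,"dz":0,"ax":0,"ay":0,"az":0,"grip":-0.6},{"dx":0,"dy":0,"dz":0,"ax":0,"ay":0,"az":0,"grip":-0.6},{"dx":0,"dy":0,"dz":0,"ax":0,"ay":0,"az":0,"grip":-0.6},{"dx":0,"dy":0,"dz":0,"ax":0,"ay":0,"az":0,"grip":-0.6}]' 30
python3 -c "
from h import *
plan(.400,.1605,.13,90)"
```

```text
clock: 2.58
position: [0.4008, 0.1615, 0.0126]
ee_rot: [0.002, 0.0, 1.0, 0.001]
contact_force: [-0.3, 1.4, 6.4]
width: 0.0226
gripper_force: 30.4
pos [0.4008 0.1615 0.0126] psi 90.0 tiltz [0.003 0.001] shift [ 0.002 -0.003 -0.47 ] len rows 2.8 az -0.0 w 0.0226
```

```bash
python3 -m jog '[{"dx":0,"dy":0,"dz":-0.1,"ax":0,"ay":0,"az":0,"grip":-0.6},{"dx":0,"dy":0,"dz":-0.24,"ax":0,"ay":0,"az":0,"grip":-0.6},{"dx":0,"dy":0,"dz":-0.38,"ax":0,"ay":0,"az":0,"grip":-0.6},{"dx":0,"dy":0,"dz":-0.48,"ax":0,"ay":0,"az":0,"grip":-0.6},{"dx":0,"dy":0,"dz":-0.48,"ax":0,"ay":0,"az":0,"grip":-0.6}]'
python3 -m jog '[{"dx":-0.02,"dy":-0.12,"dz":0,"ax":0,"ay":0,"az":0,"grip":-0.6},{"dx":-0.05,"dy":-0.28,"dz":0,"ax":0,"ay":0,"az":0,"grip":-0.6},{"dx":-0.08,"dy":-0.44,"dz":0,"ax":0,"ay":0,"az":0,"grip":-0.6},{"dx":-0.11,"dy":-0.6,"dz":0,"ax":0,"ay":0,"az":0,"grip":-0.6},{"dx":-0.143,"dy":-0.76,"dz":0,"ax":0,"ay":0,"az":0,"grip":-0.6}]'
python3 -m jog '[{"dx":-0.03,"dy":-0.16,"dz":0,"ax":0,"ay":0,"az":0,"grip":-0.6},{"dx":-0.06,"dy":-0.32,"dz":0,"ax":0,"ay":0,"az":0,"grip":-0.6},{"dx":-0.09,"dy":-0.48,"dz":0,"ax":0,"ay":0,"az":0,"grip":-0.6},{"dx":-0.12,"dy":-0.64,"dz":0,"ax":0,"ay":0,"az":0,"grip":-0.6},{"dx":-0.143,"dy":-0.78,"dz":0,"ax":0,"ay":0,"az":0,"grip":-0.6}]'
python3 -m jog '[{"dx":-0.03,"dy":-0.16,"dz":0,"ax":0,"ay":0,"az":0,"grip":-0.6},{"dx":-0.06,"dy":-0.32,"dz":0,"ax":0,"ay":0,"az":0,"grip":-0.6},{"dx":-0.09,"dy":-0.48,"dz":0,"ax":0,"ay":0,"az":0,"grip":-0.6},{"dx":-0.12,"dy":-0.62,"dz":0,"ax":0,"ay":0,"az":0,"grip":-0.6},{"dx":-0.143,"dy":-0.772,"dz":0,"ax":0,"ay":0,"az":0,"grip":-0.6}]'
python3 -m jog '[{"dx":0,"dy":0,"dz":0.0,"ax":0,"ay":0,"az":0,"grip":-0.6},{"dx":0,"dy":0,"dz":0,"ax":0,"ay":0,"az":0,"grip":-0.6}]'
python3 -c "
from h import *
plan(.507,-.4177,.017,90)"
```

```text
clock: 3.0
position: [0.4033, 0.1616, 0.1366]
ee_rot: [0.006, 0.0, 1.0, 0.001]
contact_force: [0.2, 0.5, -0.6]
width: 0.0222
gripper_force: 29.7
clock: 3.42
position: [0.4346, -0.0308, 0.1309]
ee_rot: [-0.0, -0.0, 1.0, 0.0]
contact_force: [0.5, 0.3, -0.6]
width: 0.022
gripper_force: 29.7
clock: 3.83
position: [0.4709, -0.2269, 0.1307]
ee_rot: [-0.0, 0.001, 1.0, -0.0]
contact_force: [-0.1, -0.4, -1.0]
width: 0.0222
gripper_force: 29.7
clock: 4.25
position: [0.5065, -0.4185, 0.1302]
ee_rot: [-0.0, 0.0, 1.0, 0.001]
contact_force: [0.6, 0.7, 0.6]
width: 0.0224
gripper_force: 29.7
clock: 4.42
position: [0.5063, -0.419, 0.1297]
ee_rot: [-0.001, 0.001, 1.0, 0.001]
contact_force: [-0.1, 0.5, -0.5]
width: 0.0218
gripper_force: 29.8
pos [ 0.5063 -0.419   0.1297] psi 89.8 tiltz [-0.001  0.001] shift [-0.003  0.005  0.451] len rows 2.7 az -0.002 w 0.0218
```

```bash
python3 -m jog '[{"dx":0,"dy":0,"dz":0.12,"ax":0,"ay":0,"az":0,"grip":-0.6},{"dx":0,"dy":0,"dz":0.25,"ax":0,"ay":0,"az":0,"grip":-0.6},{"dx":0,"dy":0,"dz":0.36,"ax":0,"ay":0,"az":0,"grip":-0.6},{"dx":0,"dy":0,"dz":0.42,"ax":0,"ay":0,"az":0,"grip":-0.6},{"dx":0,"dy":0,"dz":0.44,"ax":0,"ay":0,"az":0,"grip":-0.6}]'
python3 -m jog '[{"dx":0,"dy":0,"dz":0.006,"ax":0,"ay":0,"az":0,"grip":-0.6},{"dx":0,"dy":0,"dz":0.01,"ax":0,"ay":0,"az":0,"grip":-0.6},{"dx":0,"dy":0,"dz":0.014,"ax":0,"ay":0,"az":0,"grip":-0.6},{"dx":0,"dy":0,"dz":0.014,"ax":0,"ay":0,"az":0,"grip":-0.6}]'
python3 -c "
from h import *
plan(.507,-.4177,.017,90)
snap('side','s3');s=cv2.imread('pics/s3.png');snap('top','t3');t=cv2.imread('pics/t3.png');R=lambda a:cv2.resize(a,None,fx=5,fy=5,interpolation=2)
cv2.imwrite('pics/c7.png',np.hstack([R(s[80:180,285:365]),R(t[155:255,400:480])]))"
```

```text
clock: 4.83
position: [0.5045, -0.4133, 0.0176]
ee_rot: [-0.003, -0.0, 1.0, 0.003]
contact_force: [-1.0, 2.1, 7.9]
width: 0.0227
gripper_force: 31.0
clock: 5.17
position: [0.5077, -0.4177, 0.0191]
ee_rot: [0.001, -0.0, 1.0, -0.001]
contact_force: [0.0, 0.0, -0.3]
width: 0.0225
gripper_force: 29.8
pos [ 0.5077 -0.4177  0.0191] psi 90.0 tiltz [ 0.002 -0.002] shift [ 0.003 -0.     0.008] len rows 0.1 az 0.0 w 0.0225
```

View pics/c7.png

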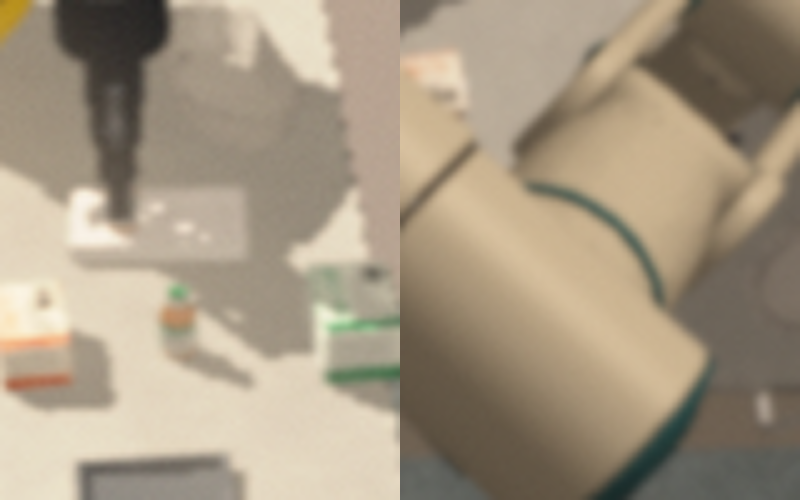

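The tip at (120,225) is over the left (far) well, as intended. Lower 2 mm more and release.

```bash
python3 -m jog '[{"dx":0,"dy":0,"dz":0.004,"ax":0,"ay":0,"az":0,"grip":-0.6},{"dx":0,"dy":0,"dz":0.008,"ax":0,"ay":0,"az":0,"grip":-0.6},{"dx":0,"dy":0,"dz":0.008,"ax":0,"ay":0,"az":0,"grip":-0.6}]'
python3 -m jog '[{"dx":0,"dy":0,"dz":0,"ax":0,"ay":0,"az":0,"grip":-0.4},{"dx":0,"dy":0,"dz":0,"ax":0,"ay":0,"az":0,"grip":-0.2},{"dx":0,"dy":0,"dz":0,"ax":0,"ay":0,"az":0,"grip":0},{"dx":0,"dy":0,"dz":0,"ax":0,"ay":0,"az":0,"grip":0.2},{"dx":0,"dy":0,"dz":0,"ax":0,"ay":0,"az":0,"grip":0.2}]'
python3 -m jog '[{"dx":0,"dy":0,"dz":-0.1,"ax":0,"ay":0,"az":0,"grip":0.2},{"dx":0,"dy":0,"dz":-0.24,"ax":0,"ay":0,"az":0,"grip":0.2},{"dx":0,"dy":0,"dz":-0.38,"ax":0,"ay":0,"az":0,"grip":0.2},{"dx":0,"dy":0,"dz":-0.46,"ax":0,"ay":0,"az":0,"grip":0.2},{"dx":0,"dy":0,"dz":-0.46,"ax":0,"ay":0,"az":0,"grip":0.2}]'
python3 -m jog '[{"dx":0.144,"dy":0.575,"dz":0,"ax":0,"ay":0,"az":0,"grip":0.2},{"dx":0.144,"dy":0.575,"dz":0,"ax":0,"ay":0,"az":0,"grip":0.2},{"dx":0.144,"dy":0.575,"dz":0,"ax":0,"ay":0,"az":0,"grip":0.2},{"dx":0.144,"dy":0.575,"dz":0,"ax":0,"ay":0,"az":0,"grip":0.2},{"dx":0.144,"dy":0.575,"dz":0,"ax":0,"ay":0,"az":0,"grip":0.2}]'
python3 -m jog '[{"dx":0,"dy":0,"dz":0,"ax":0,"ay":0,"az":0,"grip":0.2}]'
python3 -c "
from h import *
plan(.471,-.274,.011,90)"
```

```text
clock: 5.52
position: [0.5074, -0.4177, 0.0176]
ee_rot: [0.001, -0.0, 1.0, -0.001]
contact_force: [-1.2, 1.5, 7.4]
width: 0.0225
gripper_force: 30.5
clock: 5.93
position: [0.5069, -0.4171, 0.0155]
ee_rot: [-0.0, -0.0, 1.0, 0.0]
contact_force: [0.3, 0.5, -0.3]
width: 0.051
gripper_force: 0.0
clock: 6.35
position: [0.5095, -0.4197, 0.1366]
ee_rot: [0.004, -0.0, 1.0, -0.004]
contact_force: [0.6, -0.3, 0.8]
width: 0.0508
gripper_force: 0.0
clock: 6.77
position: [0.4678, -0.2675, 0.1297]
ee_rot: [-0.002, -0.001, 1.0, 0.003]
contact_force: [-0.8, -0.4, -0.4]
width: 0.0511
gripper_force: 0.0
clock: 6.85
position: [0.4703, -0.272, 0.1304]
ee_rot: [-0.0, -0.001, 1.0, 0.0]
contact_force: [0.0, -1.3, -0.6]
width: 0.0511
gripper_force: 0.0
pos [ 0.4703 -0.272   0.1304] psi 90.1 tiltz [-0.001  0.   ] shift [-0.003 -0.008  0.477] len rows 2.9 az 0.001 w 0.0511
```

```bash
python3 -m jog '[{"dx":-0.003,"dy":-0.008,"dz":0.15,"ax":0,"ay":0,"az":0,"grip":0.2},{"dx":-0.003,"dy":-0.008,"dz":0.3,"ax":0,"ay":0,"az":0,"grip":0.2},{"dx":-0.003,"dy":-0.008,"dz":0.42,"ax":0,"ay":0,"az":0,"grip":0.2},{"dx":-0.003,"dy":-0.008,"dz":0.476,"ax":0,"ay":0,"az":0,"grip":0.2},{"dx":-0.003,"dy":-0.008,"dz":0.476,"ax":0,"ay":0,"az":0,"grip":0.2}]'
python3 -m jog '[{"dx":0,"dy":0,"dz":0,"ax":0,"ay":0,"az":0,"grip":-0.2},{"dx":0,"dy":0,"dz":0,"ax":0,"ay":0,"az":0,"grip":-0.6},{"dx":0,"dy":0,"dz":0,"ax":0,"ay":0,"az":0,"grip":-0.6},{"dx":0,"dy":0,"dz":0,"ax":0,"ay":0,"az":0,"grip":-0.6},{"dx":0,"dy":0,"dz":0,"ax":0,"ay":0,"az":0,"grip":-0.6}]'
python3 -m jog '[{"dx":0,"dy":0,"dz":-0.1,"ax":0,"ay":0,"az":0,"grip":-0.6},{"dx":0,"dy":0,"dz":-0.2,"ax":0,"ay":0,"az":0,"grip":-0.6},{"dx":0,"dy":0,"dz":-0.3,"ax":0,"ay":0,"az":0,"grip":-0.6},{"dx":0,"dy":0,"dz":-0.36,"ax":0,"ay":0,"az":0,"grip":-0.6},{"dx":0,"dy":0,"dz":-0.36,"ax":0,"ay":0,"az":0,"grip":-0.6}]'
python3 -m jog '[{"dx":0.015,"dy":-0.12,"dz":0,"ax":0,"ay":0,"az":0,"grip":-0.6},{"dx":0.03,"dy":-0.27,"dz":0,"ax":0,"ay":0,"az":0,"grip":-0.6},{"dx":0.05,"dy":-0.42,"dz":0,"ax":0,"ay":0,"az":0,"grip":-0.6},{"dx":0.072,"dy":-0.55,"dz":0,"ax":0,"ay":0,"az":0,"grip":-0.6},{"dx":0.072,"dy":-0.566,"dz":0,"ax":0,"ay":0,"az":0,"grip":-0.6}]'
python3 -m jog '[{"dx":0,"dy":0,"dz":0.0,"ax":0,"ay":0,"az":0,"grip":-0.6},{"dx":0,"dy":0,"dz":0,"ax":0,"ay":0,"az":0,"grip":-0.6}]'
python3 -c "
from h import *
plan(.453,-.4155,.0165,90)"
```

```text
clock: 7.27
position: [0.4696, -0.275, 0.0077]
ee_rot: [-0.003, 0.0, 1.0, 0.002]
contact_force: [-1.1, 0.7, 0.3]
width: 0.0509
gripper_force: 0.0
clock: 7.68
position: [0.4724, -0.276, 0.0129]
ee_rot: [0.001, -0.0, 1.0, -0.001]
contact_force: [-1.0, -0.4, 0.6]
width: 0.0223
gripper_force: 29.9
clock: 8.1
position: [0.474, -0.2771, 0.106]
ee_rot: [0.004, -0.0, 1.0, -0.003]
contact_force: [-0.2, -0.5, -0.0]
width: 0.0224
gripper_force: 29.8
clock: 8.52
position: [0.4529, -0.423, 0.1011]
ee_rot: [0.0, 0.002, 1.0, -0.002]
contact_force: [0.6, 1.0, -0.2]
width: 0.0223
gripper_force: 29.8
clock: 8.68
position: [0.453, -0.416, 0.1008]
ee_rot: [-0.001, 0.0, 1.0, 0.001]
contact_force: [1.0, 0.3, -0.5]
width: 0.0224
gripper_force: 29.8
pos [ 0.453  -0.416   0.1008] psi 90.0 tiltz [-0.001  0.002] shift [-0.     0.001  0.337] len rows 2.0 az -0.001 w 0.0224
```

```bash
python3 -m jog '[{"dx":0,"dy":0,"dz":0.12,"ax":0,"ay":0,"az":0,"grip":-0.6},{"dx":0,"dy":0,"dz":0.25,"ax":0,"ay":0,"az":0,"grip":-0.6},{"dx":0,"dy":0,"dz":0.31,"ax":0,"ay":0,"az":0,"grip":-0.6},{"dx":0,"dy":0,"dz":0.33,"ax":0,"ay":0,"az":0,"grip":-0.6},{"dx":0,"dy":0,"dz":0.34,"ax":0,"ay":0,"az":0,"grip":-0.6}]'
python3 -m jog '[{"dx":0,"dy":0,"dz":0,"ax":0,"ay":0,"az":0,"grip":-0.6},{"dx":0,"dy":0,"dz":0,"ax":0,"ay":0,"az":0,"grip":-0.6}]'
python3 -m jog '[{"dx":0,"dy":0,"dz":0,"ax":0,"ay":0,"az":0,"grip":-0.4},{"dx":0,"dy":0,"dz":0,"ax":0,"ay":0,"az":0,"grip":-0.2},{"dx":0,"dy":0,"dz":0,"ax":0,"ay":0,"az":0,"grip":0},{"dx":0,"dy":0,"dz":0,"ax":0,"ay":0,"az":0,"grip":0.2},{"dx":0,"dy":0,"dz":0,"ax":0,"ay":0,"az":0,"grip":0.2}]'
python3 -m jog '[{"dx":0,"dy":0,"dz":-0.1,"ax":0,"ay":0,"az":0,"grip":0.2},{"dx":0,"dy":0,"dz":-0.24,"ax":0,"ay":0,"az":0,"grip":0.2},{"dx":0,"dy":0,"dz":-0.38,"ax":0,"ay":0,"az":0,"grip":0.2},{"dx":0,"dy":0,"dz":-0.46,"ax":0,"ay":0,"az":0,"grip":0.2},{"dx":0,"dy":0,"dz":-0.46,"ax":0,"ay":0,"az":0,"grip":0.2}]'
python3 -m jog '[{"dx":0.384,"dy":0.562,"dz":0,"ax":0,"ay":0,"az":0.39,"grip":1},{"dx":0.384,"dy":0.562,"dz":0,"ax":0,"ay":0,"az":0.39,"grip":1},{"dx":0.384,"dy":0.562,"dz":0,"ax":0,"ay":0,"az":0.39,"grip":1},{"dx":0.384,"dy":0.562,"dz":0,"ax":0,"ay":0,"az":0.39,"grip":1},{"dx":0.384,"dy":0.562,"dz":0,"ax":0,"ay":0,"az":0.39,"grip":1}]'
python3 -m jog '[{"dx":0,"dy":0,"dz":0,"ax":0,"ay":0,"az":0.39,"grip":1},{"dx":0,"dy":0,"dz":0,"ax":0,"ay":0,"az":0.39,"grip":1},{"dx":0,"dy":0,"dz":0,"ax":0,"ay":0,"az":0.39,"grip":1},{"dx":0,"dy":0,"dz":0,"ax":0,"ay":0,"az":0.39,"grip":1},{"dx":0,"dy":0,"dz":0,"ax":0,"ay":0,"az":0.39,"grip":1}]'
python3 -m jog '[{"dx":0,"dy":0,"dz":0,"ax":0,"ay":0,"az":0.178,"grip":1},{"dx":0,"dy":0,"dz":0,"ax":0,"ay":0,"az":0.178,"grip":1},{"dx":0,"dy":0,"dz":0,"ax":0,"ay":0,"az":0.178,"grip":1},{"dx":0,"dy":0,"dz":0,"ax":0,"ay":0,"az":0.178,"grip":1}]'
python3 -c "
from h import *
plan(.3575,-.275,.015,3.8)
snap('side','s4');s=cv2.imread('pics/s4.png');snap('top','t4');t=cv2.imread('pics/t4.png');R=lambda a:cv2.resize(a,None,fx=5,fy=5,interpolation=2)
cv2.imwrite('pics/c8.png',np.hstack([R(s[70:170,285:375]),R(t[165:265,410:480])]))"
```

```text
clock: 9.1
position: [0.4522, -0.4126, 0.0176]
ee_rot: [-0.002, -0.001, 1.0, 0.003]
contact_force: [-5.9, 7.9, 24.1]
width: 0.0225
gripper_force: 32.2
clock: 9.27
position: [0.4536, -0.4145, 0.0178]
ee_rot: [-0.0, -0.001, 1.0, 0.001]
contact_force: [-1.4, 1.3, 4.4]
width: 0.0223
gripper_force: 30.1
clock: 9.68
position: [0.4538, -0.4169, 0.0166]
ee_rot: [0.0, -0.0, 1.0, 0.0]
contact_force: [-0.4, 0.5, -0.0]
width: 0.051
gripper_force: 0.0
clock: 10.1
position: [0.456, -0.4197, 0.1372]
ee_rot: [0.004, -0.0, 1.0, -0.004]
contact_force: [0.5, -0.3, 0.9]
width: 0.0512
gripper_force: 0.0
clock: 10.52
position: [0.3506, -0.2676, 0.1293]
ee_rot: [-0.006, 0.304, 0.953, 0.004]
contact_force: [-1.1, 0.8, -0.7]
width: 0.0857
gripper_force: 0.0
clock: 10.93
position: [0.3571, -0.276, 0.1309]
ee_rot: [-0.001, 0.577, 0.816, 0.0]
contact_force: [0.3, 0.6, -0.1]
width: 0.0857
gripper_force: 0.0
clock: 11.27
position: [0.3572, -0.276, 0.1309]
ee_rot: [-0.001, 0.684, 0.73, 0.0]
contact_force: [-0.2, -0.8, 0.7]
width: 0.0855
gripper_force: 0.0
pos [ 0.3572 -0.276   0.1309] psi 3.8 tiltz [-0.001  0.001] shift [0.003 0.002 0.463] len rows 2.8 az -0.0 w 0.0855
```

View pics/c8.png

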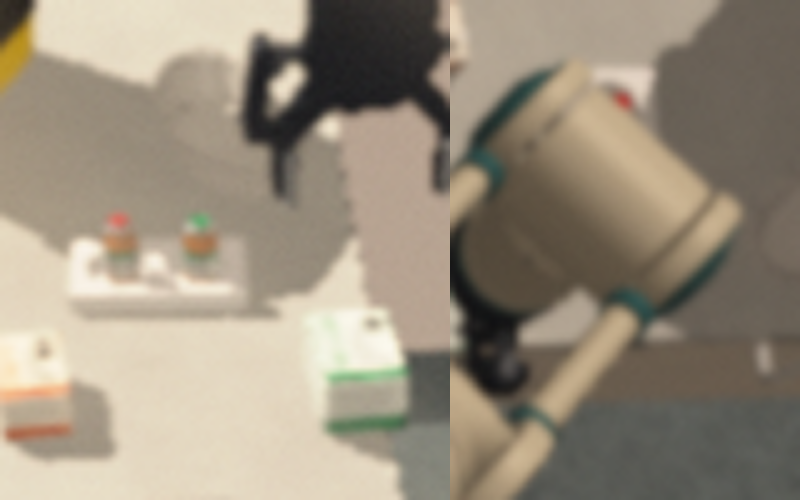

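Both vials stand upright in their wells, at (120,250) and (200,250). Now the green-labelled large box: descend, grip, lift and turn back.

```bash
python3 -m jog '[{"dx":0.002,"dy":0,"dz":0.15,"ax":0,"ay":0,"az":0,"grip":1},{"dx":0.002,"dy":0,"dz":0.3,"ax":0,"ay":0,"az":0,"grip":1},{"dx":0.002,"dy":0,"dz":0.41,"ax":0,"ay":0,"az":0,"grip":1},{"dx":0.002,"dy":0,"dz":0.46,"ax":0,"ay":0,"az":0,"grip":1},{"dx":0.002,"dy":0,"dz":0.46,"ax":0,"ay":0,"az":0,"grip":1}]'
python3 -m jog '[{"dx":0,"dy":0,"dz":0,"ax":0,"ay":0,"az":0,"grip":0.4},{"dx":0,"dy":0,"dz":0,"ax":0,"ay":0,"az":0,"grip":0},{"dx":0,"dy":0,"dz":0,"ax":0,"ay":0,"az":0,"grip":0},{"dx":0,"dy":0,"dz":0,"ax":0,"ay":0,"az":0,"grip":0},{"dx":0,"dy":0,"dz":0,"ax":0,"ay":0,"az":0,"grip":0}]' 35
python3 -m jog '[{"dx":0,"dy":0,"dz":-0.1,"ax":0,"ay":0,"az":0,"grip":0},{"dx":0,"dy":0,"dz":-0.24,"ax":0,"ay":0,"az":0,"grip":0},{"dx":0,"dy":0,"dz":-0.38,"ax":0,"ay":0,"az":0,"grip":0},{"dx":0,"dy":0,"dz":-0.46,"ax":0,"ay":0,"az":0,"grip":0},{"dx":0,"dy":0,"dz":-0.46,"ax":0,"ay":0,"az":0,"grip":0}]'
python3 -m jog '[{"dx":0,"dy":0,"dz":0,"ax":0,"ay":0,"az":-0.39,"grip":0},{"dx":0,"dy":0,"dz":0,"ax":0,"ay":0,"az":-0.39,"grip":0},{"dx":0,"dy":0,"dz":0,"ax":0,"ay":0,"az":-0.39,"grip":0},{"dx":0,"dy":0,"dz":0,"ax":0,"ay":0,"az":-0.39,"grip":0},{"dx":0,"dy":0,"dz":0,"ax":0,"ay":0,"az":-0.39,"grip":0}]'
python3 -m jog '[{"dx":0,"dy":0,"dz":0,"ax":0,"ay":0,"az":-0.39,"grip":0},{"dx":0,"dy":0,"dz":0,"ax":0,"ay":0,"az":-0.39,"grip":0},{"dx":0,"dy":0,"dz":0,"ax":0,"ay":0,"az":-0.39,"grip":0},{"dx":0,"dy":0,"dz":0,"ax":0,"ay":0,"az":-0.39,"grip":0},{"dx":0,"dy":0,"dz":0,"ax":0,"ay":0,"az":-0.39,"grip":0}]'
python3 -m jog '[{"dx":0,"dy":0,"dz":0,"ax":0,"ay":0,"az":-0.183,"grip":0},{"dx":0,"dy":0,"dz":0,"ax":0,"ay":0,"az":-0.183,"grip":0},{"dx":0,"dy":0,"dz":0,"ax":0,"ay":0,"az":-0.183,"grip":0},{"dx":0,"dy":0,"dz":0,"ax":0,"ay":0,"az":-0.183,"grip":0}]'
python3 -c "
from h import *
plan(.532,.4175,.13,90.5)"
```

```text
clock: 11.78
position: [0.3556, -0.2739, 0.0138]
ee_rot: [-0.004, 0.683, 0.73, 0.0]
contact_force: [-0.4, -0.2, 0.1]
width: 0.0855
gripper_force: 0.0
clock: 12.2
position: [0.3586, -0.277, 0.0181]
ee_rot: [0.002, 0.683, 0.73, -0.0]
contact_force: [0.3, -0.1, 6.5]
width: 0.0509
gripper_force: 37.6
clock: 12.62
position: [0.36, -0.2784, 0.1365]
ee_rot: [0.005, 0.683, 0.73, -0.0]
contact_force: [0.9, -0.5, -0.7]
width: 0.0511
gripper_force: 37.3
clock: 13.03
position: [0.3569, -0.2752, 0.1308]
ee_rot: [-0.001, 0.429, 0.903, 0.0]
contact_force: [0.1, -0.0, -1.6]
width: 0.0512
gripper_force: 37.2
clock: 13.45
position: [0.3569, -0.2752, 0.1307]
ee_rot: [-0.001, 0.136, 0.991, 0.001]
contact_force: [0.5, 0.8, -0.9]
width: 0.0511
gripper_force: 37.2
clock: 13.78
position: [0.357, -0.2752, 0.1308]
ee_rot: [-0.001, -0.004, 1.0, 0.001]
contact_force: [0.3, 0.0, -0.3]
width: 0.0512
gripper_force: 37.2
pos [ 0.357  -0.2752  0.1308] psi 90.5 tiltz [-0.001  0.002] shift [-0.724  2.765  0.007] len rows 17.1 az -0.0 w 0.0512
```

```bash
python3 -m jog '[{"dx":-0.03,"dy":0.12,"dz":0,"ax":0,"ay":0,"az":0,"grip":0},{"dx":-0.07,"dy":0.26,"dz":0,"ax":0,"ay":0,"az":0,"grip":0},{"dx":-0.11,"dy":0.41,"dz":0,"ax":0,"ay":0,"az":0,"grip":0},{"dx":-0.15,"dy":0.56,"dz":0,"ax":0,"ay":0,"az":0,"grip":0},{"dx":-0.181,"dy":0.691,"dz":0,"ax":0,"ay":0,"az":0,"grip":0}]'
python3 -m jog '[{"dx":-0.03,"dy":0.14,"dz":0,"ax":0,"ay":0,"az":0,"grip":0},{"dx":-0.07,"dy":0.28,"dz":0,"ax":0,"ay":0,"az":0,"grip":0},{"dx":-0.11,"dy":0.42,"dz":0,"ax":0,"ay":0,"az":0,"grip":0},{"dx":-0.15,"dy":0.56,"dz":0,"ax":0,"ay":0,"az":0,"grip":0},{"dx":-0.181,"dy":0.691,"dz":0,"ax":0,"ay":0,"az":0,"grip":0}]'
python3 -m jog '[{"dx":-0.03,"dy":0.14,"dz":0,"ax":0,"ay":0,"az":0,"grip":0},{"dx":-0.07,"dy":0.28,"dz":0,"ax":0,"ay":0,"az":0,"grip":0},{"dx":-0.11,"dy":0.42,"dz":0,"ax":0,"ay":0,"az":0,"grip":0},{"dx":-0.15,"dy":0.56,"dz":0,"ax":0,"ay":0,"az":0,"grip":0},{"dx":-0.181,"dy":0.691,"dz":0,"ax":0,"ay":0,"az":0,"grip":0}]'
python3 -m jog '[{"dx":-0.03,"dy":0.14,"dz":0,"ax":0,"ay":0,"az":0,"grip":0},{"dx":-0.07,"dy":0.28,"dz":0,"ax":0,"ay":0,"az":0,"grip":0},{"dx":-0.11,"dy":0.42,"dz":0,"ax":0,"ay":0,"az":0,"grip":0},{"dx":-0.15,"dy":0.56,"dz":0,"ax":0,"ay":0,"az":0,"grip":0},{"dx":-0.181,"dy":0.691,"dz":0,"ax":0,"ay":0,"az":0,"grip":0}]'
python3 -m jog '[{"dx":0,"dy":0,"dz":0,"ax":0,"ay":0,"az":0,"grip":0},{"dx":0,"dy":0,"dz":0,"ax":0,"ay":0,"az":0,"grip":0},{"dx":0,"dy":0,"dz":0,"ax":0,"ay":0,"az":0,"grip":0}]'
python3 -c "
from h import *
plan(.532,.4175,.022,90.5)
d=snap('side','s5');s=cv2.imread('pics/s5.png');cv2.imwrite('pics/c9.png',cv2.resize(s[220:400,220:420],None,fx=3.3,fy=3.3,interpolation=2))"
```

```text
clock: 14.2
position: [0.4011, -0.1007, 0.1312]
ee_rot: [-0.0, -0.003, 1.0, 0.001]
contact_force: [0.7, -0.3, -1.2]
width: 0.051
gripper_force: 37.3
clock: 14.62
position: [0.4453, 0.0723, 0.1313]
ee_rot: [-0.0, -0.004, 1.0, 0.0]
contact_force: [1.3, -0.3, -0.3]
width: 0.0513
gripper_force: 37.3
clock: 15.03
position: [0.4891, 0.2454, 0.1311]
ee_rot: [-0.0, -0.004, 1.0, -0.0]
contact_force: [0.3, 0.2, -0.6]
width: 0.0515
gripper_force: 37.3
clock: 15.45
position: [0.5331, 0.4183, 0.1306]
ee_rot: [-0.0, -0.003, 1.0, -0.0]
contact_force: [1.1, -0.3, -1.4]
width: 0.0513
gripper_force: 37.3
clock: 15.7
position: [0.5322, 0.4156, 0.1306]
ee_rot: [-0.001, -0.004, 1.0, -0.001]
contact_force: [0.2, -0.5, -0.7]
width: 0.0516
gripper_force: 37.4
pos [0.5322 0.4156 0.1306] psi 90.4 tiltz [-0.002 -0.002] shift [-0.     0.008  0.434] len rows 2.6 az -0.001 w 0.0516
```

View pics/c9.png

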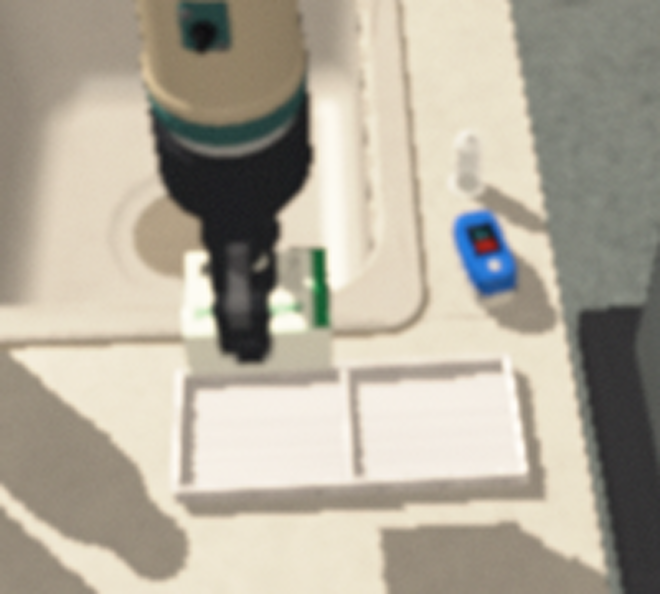

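Run:
```python
from h import *
p=(np.array([(187,367),(329,371),(184,336),(329,327)])+.5)/3.3-.5+[220,220]
for z in(.118,.114):print(px2w('side',p[:2],z))
print(px2w('side',p[2:],.156))
print(px2w('side',(np.array([(185,250),(325,248)])+.5)/3.3-.5+[220,220],.156))
```

```text
[[0.567226   0.43926587 0.118     ]
 [0.49083736 0.44486227 0.118     ]]
[[0.56770593 0.43686211 0.114     ]
 [0.49086442 0.44249168 0.114     ]]
[[0.5650483  0.44404062 0.156     ]
 [0.48986513 0.44191126 0.156     ]]
[[0.56705359 0.3905144  0.156     ]
 [0.4906621  0.39260184 0.156     ]]
```

```bash
python3 -m jog '[{"dx":-0.012,"dy":0.005,"dz":0.1,"ax":0,"ay":0,"az":0,"grip":0},{"dx":-0.012,"dy":0.005,"dz":0.23,"ax":0,"ay":0,"az":0,"grip":0},{"dx":-0.012,"dy":0.005,"dz":0.34,"ax":0,"ay":0,"az":0,"grip":0},{"dx":-0.012,"dy":0.005,"dz":0.41,"ax":0,"ay":0,"az":0,"grip":0},{"dx":-0.012,"dy":0.005,"dz":0.425,"ax":0,"ay":0,"az":0,"grip":0}]'
python3 -m jog '[{"dx":0,"dy":0,"dz":0.006,"ax":0,"ay":0,"az":0,"grip":0},{"dx":0,"dy":0,"dz":0.012,"ax":0,"ay":0,"az":0,"grip":0},{"dx":0,"dy":0,"dz":0.016,"ax":0,"ay":0,"az":0,"grip":0},{"dx":0,"dy":0,"dz":0.016,"ax":0,"ay":0,"az":0,"grip":0},{"dx":0,"dy":0,"dz":0.016,"ax":0,"ay":0,"az":0,"grip":0}]'
python3 -c "
from h import *
plan(.532,.4175,.022,90.5)"
```

```text
clock: 16.17
position: [0.5334, 0.4144, 0.0225]
ee_rot: [-0.003, -0.003, 1.0, -0.002]
contact_force: [-3.0, -1.8, 5.0]
width: 0.0512
gripper_force: 37.9
clock: 16.58
position: [0.5367, 0.418, 0.0227]
ee_rot: [0.001, -0.004, 1.0, 0.001]
contact_force: [0.5, 0.2, -0.7]
width: 0.0519
gripper_force: 37.4
pos [0.5367 0.418  0.0227] psi 90.4 tiltz [0.002 0.001] shift [ 0.019 -0.002  0.003] len rows 0.1 az -0.001 w 0.0519
```

```bash
python3 -m jog '[{"dx":0,"dy":0,"dz":0.004,"ax":0,"ay":0,"az":0,"grip":0},{"dx":0,"dy":0,"dz":0.004,"ax":0,"ay":0,"az":0,"grip":0.2},{"dx":0,"dy":0,"dz":0.004,"ax":0,"ay":0,"az":0,"grip":0.6},{"dx":0,"dy":0,"dz":0.004,"ax":0,"ay":0,"az":0,"grip":0.8},{"dx":0,"dy":0,"dz":0.004,"ax":0,"ay":0,"az":0,"grip":0.8}]'
python3 -m jog '[{"dx":0,"dy":0,"dz":-0.1,"ax":0,"ay":0,"az":0,"grip":0.8},{"dx":0,"dy":0,"dz":-0.24,"ax":0,"ay":0,"az":0,"grip":0.8},{"dx":0,"dy":0,"dz":-0.38,"ax":0,"ay":0,"az":0,"grip":0.8},{"dx":0,"dy":0,"dz":-0.46,"ax":0,"ay":0,"az":0,"grip":0.8},{"dx":0,"dy":0,"dz":-0.46,"ax":0,"ay":0,"az":0,"grip":0.8}]'
python3 -m jog '[{"dx":0.59,"dy":-0.446,"dz":0,"ax":0,"ay":0,"az":0.39,"grip":0.8},{"dx":0.59,"dy":-0.446,"dz":0,"ax":0,"ay":0,"az":0.39,"grip":0.8},{"dx":0.59,"dy":-0.446,"dz":0,"ax":0,"ay":0,"az":0.39,"grip":0.8},{"dx":0.59,"dy":-0.446,"dz":0,"ax":0,"ay":0,"az":0.39,"grip":0.8},{"dx":0.59,"dy":-0.446,"dz":0,"ax":0,"ay":0,"az":0.39,"grip":0.8}]'
python3 -m jog '[{"dx":0,"dy":0,"dz":0,"ax":0,"ay":0,"az":0.39,"grip":0.8},{"dx":0,"dy":0,"dz":0,"ax":0,"ay":0,"az":0.39,"grip":0.8},{"dx":0,"dy":0,"dz":0,"ax":0,"ay":0,"az":0.39,"grip":0.8},{"dx":0,"dy":0,"dz":0,"ax":0,"ay":0,"az":0.39,"grip":0.8},{"dx":0,"dy":0,"dz":0,"ax":0,"ay":0,"az":0.39,"grip":0.8}]'
python3 -m jog '[{"dx":0,"dy":0,"dz":0,"ax":0,"ay":0,"az":0.108,"grip":0.6},{"dx":0,"dy":0,"dz":0,"ax":0,"ay":0,"az":0.108,"grip":0.6},{"dx":0,"dy":0,"dz":0,"ax":0,"ay":0,"az":0.108,"grip":0.6},{"dx":0,"dy":0,"dz":0,"ax":0,"ay":0,"az":0.108,"grip":0.6}]'
python3 -c "
from h import *
plan(.3885,.3065,.008,10.5)
d=snap('side','s6');s=cv2.imread('pics/s6.png');cv2.imwrite('pics/c10.png',cv2.resize(s[220:400,240:420],None,fx=3.3,fy=3.3,interpolation=2))"
```

```text
clock: 17.0
position: [0.5361, 0.4178, 0.0206]
ee_rot: [0.0, -0.004, 1.0, 0.0]
contact_force: [0.4, 0.6, -0.1]
width: 0.0768
gripper_force: 0.0
clock: 17.42
position: [0.539, 0.4197, 0.1416]
ee_rot: [0.005, -0.004, 1.0, 0.003]
contact_force: [-0.0, 0.0, 0.3]
width: 0.0771
gripper_force: 0.0
clock: 17.83
position: [0.3832, 0.3011, 0.134]
ee_rot: [-0.003, 0.3, 0.954, -0.003]
contact_force: [0.1, -0.1, 0.1]
width: 0.0768
gripper_force: 0.0
clock: 18.25
position: [0.3889, 0.3047, 0.1348]
ee_rot: [-0.0, 0.574, 0.819, -0.001]
contact_force: [-0.9, -0.6, 0.5]
width: 0.0767
gripper_force: 0.0
clock: 18.58
position: [0.3891, 0.3048, 0.1349]
ee_rot: [-0.0, 0.639, 0.77, -0.001]
contact_force: [0.5, 0.3, 0.2]
width: 0.0683
gripper_force: 0.0
pos [0.3891 0.3048 0.1349] psi 10.6 tiltz [-0.001 -0.001] shift [ 0.007 -0.     0.508] len rows 3.0 az 0.001 w 0.0683
```

View pics/c10.png

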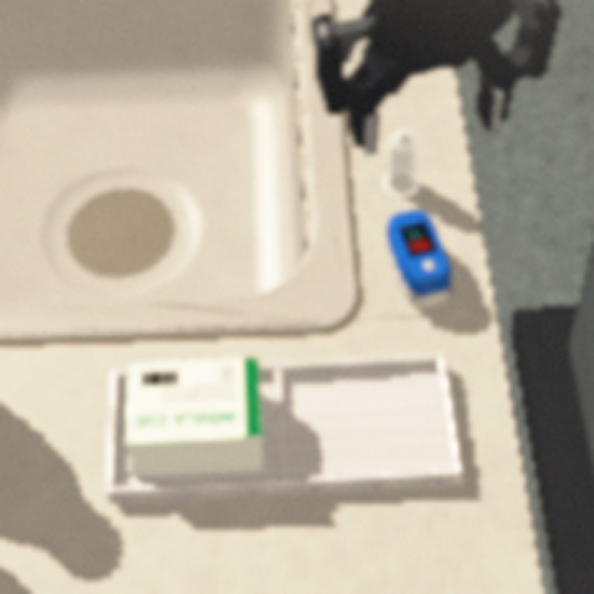

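The large box sits flat in the far bay, with its green edge at (255,395) clear of the divider. Now take the oximeter.

```bash
python3 -m jog '[{"dx":0.005,"dy":0,"dz":0.15,"ax":0,"ay":0,"az":0,"grip":0.35},{"dx":0.005,"dy":0,"dz":0.3,"ax":0,"ay":0,"az":0,"grip":0.35},{"dx":0.005,"dy":0,"dz":0.42,"ax":0,"ay":0,"az":0,"grip":0.35},{"dx":0.005,"dy":0,"dz":0.48,"ax":0,"ay":0,"az":0,"grip":0.35},{"dx":0.005,"dy":0,"dz":0.508,"ax":0,"ay":0,"az":0,"grip":0.35}]'
python3 -m jog '[{"dx":0,"dy":0,"dz":0,"ax":0,"ay":0,"az":0,"grip":0},{"dx":0,"dy":0,"dz":0,"ax":0,"ay":0,"az":0,"grip":-0.5},{"dx":0,"dy":0,"dz":0,"ax":0,"ay":0,"az":0,"grip":-0.5},{"dx":0,"dy":0,"dz":0,"ax":0,"ay":0,"az":0,"grip":-0.5},{"dx":0,"dy":0,"dz":0,"ax":0,"ay":0,"az":0,"grip":-0.5}]' 30
python3 -m jog '[{"dx":0,"dy":0,"dz":-0.1,"ax":0,"ay":0,"az":0,"grip":-0.5},{"dx":0,"dy":0,"dz":-0.24,"ax":0,"ay":0,"az":0,"grip":-0.5},{"dx":0,"dy":0,"dz":-0.38,"ax":0,"ay":0,"az":0,"grip":-0.5},{"dx":0,"dy":0,"dz":-0.48,"ax":0,"ay":0,"az":0,"grip":-0.5},{"dx":0,"dy":0,"dz":-0.48,"ax":0,"ay":0,"az":0,"grip":-0.5}]'
python3 -m jog '[{"dx":0,"dy":0,"dz":0,"ax":0,"ay":0,"az":-0.39,"grip":-0.5},{"dx":0,"dy":0,"dz":0,"ax":0,"ay":0,"az":-0.39,"grip":-0.5},{"dx":0,"dy":0,"dz":0,"ax":0,"ay":0,"az":-0.39,"grip":-0.5},{"dx":0,"dy":0,"dz":0,"ax":0,"ay":0,"az":-0.39,"grip":-0.5},{"dx":0,"dy":0,"dz":0,"ax":0,"ay":0,"az":-0.39,"grip":-0.5}]'
python3 -m jog '[{"dx":0,"dy":0,"dz":0,"ax":0,"ay":0,"az":-0.39,"grip":-0.5},{"dx":0,"dy":0,"dz":0,"ax":0,"ay":0,"az":-0.39,"grip":-0.5},{"dx":0,"dy":0,"dz":0,"ax":0,"ay":0,"az":-0.39,"grip":-0.5},{"dx":0,"dy":0,"dz":0,"ax":0,"ay":0,"az":-0.39,"grip":-0.5},{"dx":0,"dy":0,"dz":0,"ax":0,"ay":0,"az":-0.39,"grip":-0.5}]'
python3 -m jog '[{"dx":0,"dy":0,"dz":0,"ax":0,"ay":0,"az":-0.103,"grip":-0.5},{"dx":0,"dy":0,"dz":0,"ax":0,"ay":0,"az":-0.103,"grip":-0.5},{"dx":0,"dy":0,"dz":0,"ax":0,"ay":0,"az":-0.103,"grip":-0.5},{"dx":0,"dy":0,"dz":0,"ax":0,"ay":0,"az":-0.103,"grip":-0.5}]'
python3 -c "
from h import *
plan(.4864,-.116,.13,91.5)"
```

```text
clock: 19.05
position: [0.3874, 0.3052, 0.0059]
ee_rot: [-0.001, 0.639, 0.769, -0.003]
contact_force: [-0.6, -1.0, 0.6]
width: 0.0577
gripper_force: 0.0
clock: 19.47
position: [0.3901, 0.3068, 0.0097]
ee_rot: [0.0, 0.639, 0.769, 0.001]
contact_force: [0.3, 0.0, -0.3]
width: 0.0311
gripper_force: 30.5
clock: 19.88
position: [0.3928, 0.3085, 0.1347]
ee_rot: [0.002, 0.639, 0.769, 0.006]
contact_force: [0.5, 0.4, 0.2]
width: 0.0312
gripper_force: 30.6
clock: 20.3
position: [0.3889, 0.3061, 0.1284]
ee_rot: [-0.0, 0.375, 0.927, -0.0]
contact_force: [0.4, 0.4, -1.0]
width: 0.0313
gripper_force: 30.6
clock: 20.72
position: [0.3889, 0.3061, 0.1283]
ee_rot: [-0.0, 0.078, 0.997, -0.0]
contact_force: [0.7, -0.4, -0.8]
width: 0.0312
gripper_force: 30.6
clock: 21.05
position: [0.389, 0.3061, 0.1284]
ee_rot: [-0.0, 0.001, 1.0, -0.0]
contact_force: [-0.1, -0.0, 0.0]
width: 0.0309
gripper_force: 30.6
pos [0.389  0.3061 0.1284] psi 89.9 tiltz [-0. -0.] shift [-0.391 -1.688 -0.006] len rows 10.4 az -0.017 w 0.0309
```

```bash
python3 -m jog '[{"dx":-0.03,"dy":-0.11,"dz":0,"ax":0,"ay":0,"az":-0.012,"grip":-0.5},{"dx":-0.06,"dy":-0.23,"dz":0,"ax":0,"ay":0,"az":-0.012,"grip":-0.5},{"dx":-0.09,"dy":-0.36,"dz":0,"ax":0,"ay":0,"az":-0.012,"grip":-0.5},{"dx":-0.11,"dy":-0.48,"dz":0,"ax":0,"ay":0,"az":-0.012,"grip":-0.5},{"dx":-0.13,"dy":-0.563,"dz":0,"ax":0,"ay":0,"az":-0.012,"grip":-0.5}]'
python3 -m jog '[{"dx":-0.03,"dy":-0.12,"dz":0,"ax":0,"ay":0,"az":0,"grip":-0.5},{"dx":-0.06,"dy":-0.24,"dz":0,"ax":0,"ay":0,"az":0,"grip":-0.5},{"dx":-0.09,"dy":-0.36,"dz":0,"ax":0,"ay":0,"az":0,"grip":-0.5},{"dx":-0.11,"dy":-0.48,"dz":0,"ax":0,"ay":0,"az":0,"grip":-0.5},{"dx":-0.13,"dy":-0.563,"dz":0,"ax":0,"ay":0,"az":0,"grip":-0.5}]'
python3 -m jog '[{"dx":-0.03,"dy":-0.12,"dz":0,"ax":0,"ay":0,"az":0,"grip":-0.5},{"dx":-0.06,"dy":-0.24,"dz":0,"ax":0,"ay":0,"az":0,"grip":-0.5},{"dx":-0.09,"dy":-0.36,"dz":0,"ax":0,"ay":0,"az":0,"grip":-0.5},{"dx":-0.11,"dy":-0.48,"dz":0,"ax":0,"ay":0,"az":0,"grip":-0.5},{"dx":-0.13,"dy":-0.563,"dz":0,"ax":0,"ay":0,"az":0,"grip":-0.5}]'
python3 -m jog '[{"dx":0,"dy":0,"dz":0,"ax":0,"ay":0,"az":0,"grip":-0.5},{"dx":0,"dy":0,"dz":0,"ax":0,"ay":0,"az":0,"grip":-0.5},{"dx":0,"dy":0,"dz":0,"ax":0,"ay":0,"az":0,"grip":-0.5}]'
cat >> h.py <<'E'
def blue(d,name,z):
    h=cv2.cvtColor(d['img'],cv2.COLOR_RGB2HSV); m=cv2.inRange(h,(105,120,60),(125,255,255))
    n,l,st,ce=cv2.connectedComponentsWithStats(m)
    for i in range(1,n):
        if st[i,4]>20:
            x,y,w,hh,a=st[i]; print(st[i],px2w(name,[(x-.5,y+hh/2),(x+w-.5,y+hh/2),(x+w/2-.5,y+hh-.5)],z).round(3).tolist())
E
python3 -c "
from h import *
plan(.4864,-.116,.014,90.5)
blue(snap('side','s7'),'side',.136)"
```

```text
clock: 21.47
position: [0.4215, 0.1633, 0.1284]
ee_rot: [-0.0, -0.009, 1.0, -0.0]
contact_force: [0.1, 0.1, -0.3]
width: 0.0311
gripper_force: 30.6
clock: 21.88
position: [0.4572, 0.023, 0.1286]
ee_rot: [0.0, -0.008, 1.0, -0.0]
contact_force: [0.6, 0.6, -0.7]
width: 0.0311
gripper_force: 30.6
clock: 22.3
position: [0.4925, -0.1173, 0.1285]
ee_rot: [0.0, -0.008, 1.0, -0.001]
contact_force: [0.6, 0.2, -1.5]
width: 0.0313
gripper_force: 30.6
clock: 22.55
position: [0.4914, -0.1141, 0.1282]
ee_rot: [-0.001, -0.009, 1.0, 0.001]
contact_force: [-0.6, 0.1, -1.2]
width: 0.0313
gripper_force: 30.6
pos [ 0.4914 -0.1141  0.1282] psi 91.0 tiltz [-0.001  0.001] shift [ 0.02  -0.008  0.457] len rows 2.7 az 0.006 w 0.0313
[203 117  11  10  94] [[0.816, -0.246, 0.136], [0.783, -0.244, 0.136], [0.796, -0.22, 0.136]]
[175 277  20  21 328] [[0.764, 0.35, 0.136], [0.725, 0.352, 0.136], [0.74, 0.374, 0.136]]
```

```bash
python3 -c "
from h import *
print(w2px('side',[(.4864,-.116,.14)]))
i=cv2.imread('pics/s7.png'); h=cv2.cvtColor(i,cv2.COLOR_BGR2HSV); m=cv2.inRange(h,(98,90,40),(130,255,255))
ys,xs=np.nonzero(m[80:260,250:400]); print(sorted(set(zip(ys+80,xs+250)))[:60])
cv2.imwrite('pics/c11.png',cv2.resize(i[70:220,260:400],None,fx=4,fy=4,interpolation=2))"
```

```text
[[315.00676867 141.78230147]]
[(np.int64(139), np.int64(305)), (np.int64(139), np.int64(306)), (np.int64(140), np.int64(304)), (np.int64(140), np.int64(305)), (np.int64(140), np.int64(306)), (np.int64(141), np.int64(304)), (np.int64(141), np.int64(305)), (np.int64(141), np.int64(306)), (np.int64(141), np.int64(307)), (np.int64(142), np.int64(304)), (np.int64(142), np.int64(305)), (np.int64(142), np.int64(306)), (np.int64(142), np.int64(307))]
```

View pics/c11.png

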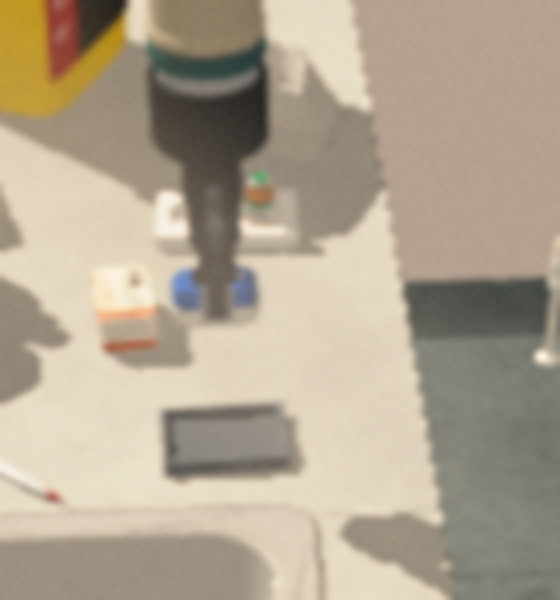

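The oximeter is held level, spanning columns 170–260, centred on the tray to within about 2 mm. Lower and release.

```bash
python3 -m jog '[{"dx":0.006,"dy":-0.006,"dz":0.1,"ax":0,"ay":0,"az":0,"grip":-0.5},{"dx":0.006,"dy":-0.006,"dz":0.23,"ax":0,"ay":0,"az":0,"grip":-0.5},{"dx":0.006,"dy":-0.006,"dz":0.35,"ax":0,"ay":0,"az":0,"grip":-0.5},{"dx":0.006,"dy":-0.006,"dz":0.42,"ax":0,"ay":0,"az":0,"grip":-0.5},{"dx":0.006,"dy":-0.006,"dz":0.44,"ax":0,"ay":0,"az":0,"grip":-0.5}]'
python3 -m jog '[{"dx":0,"dy":0,"dz":0.006,"ax":0,"ay":0,"az":0,"grip":-0.5},{"dx":0,"dy":0,"dz":0.012,"ax":0,"ay":0,"az":0,"grip":-0.5},{"dx":0,"dy":0,"dz":0.018,"ax":0,"ay":0,"az":0,"grip":-0.5},{"dx":0,"dy":0,"dz":0.018,"ax":0,"ay":0,"az":0,"grip":-0.5},{"dx":0,"dy":0,"dz":0.018,"ax":0,"ay":0,"az":0,"grip":-0.5}]'
python3 -m jog '[{"dx":0,"dy":0,"dz":0,"ax":0,"ay":0,"az":0,"grip":-0.2},{"dx":0,"dy":0,"dz":0,"ax":0,"ay":0,"az":0,"grip":0},{"dx":0,"dy":0,"dz":0,"ax":0,"ay":0,"az":0,"grip":0.2},{"dx":0,"dy":0,"dz":0,"ax":0,"ay":0,"az":0,"grip":0.4},{"dx":0,"dy":0,"dz":0,"ax":0,"ay":0,"az":0,"grip":0.4}]'
python3 -m jog '[{"dx":0,"dy":0,"dz":-0.1,"ax":0,"ay":0,"az":0,"grip":0.4},{"dx":0,"dy":0,"dz":-0.24,"ax":0,"ay":0,"az":0,"grip":0.4},{"dx":0,"dy":0,"dz":-0.38,"ax":0,"ay":0,"az":0,"grip":0.4},{"dx":0,"dy":0,"dz":-0.46,"ax":0,"ay":0,"az":0,"grip":0.4},{"dx":0,"dy":0,"dz":-0.46,"ax":0,"ay":0,"az":0,"grip":0.4}]'
python3 -c "
from h import *
plan(.5643,-.2772,.13,4.8)"
```

```text
clock: 23.02
position: [0.4879, -0.1139, 0.0159]
ee_rot: [-0.003, -0.01, 1.0, 0.001]
contact_force: [0.1, 0.3, -0.1]
width: 0.0312
gripper_force: 30.6
clock: 23.43
position: [0.4914, -0.1164, 0.015]
ee_rot: [0.001, -0.01, 1.0, -0.0]
contact_force: [0.5, 0.2, -0.4]
width: 0.0311
gripper_force: 30.6
clock: 23.85
position: [0.4907, -0.1163, 0.0141]
ee_rot: [0.0, -0.009, 1.0, 0.0]
contact_force: [-0.9, 0.1, 1.1]
width: 0.0598
gripper_force: 0.0
clock: 24.27
position: [0.4939, -0.1174, 0.1338]
ee_rot: [0.005, -0.01, 1.0, -0.002]
contact_force: [1.5, -0.5, -0.6]
width: 0.0599
gripper_force: 0.0
pos [ 0.4939 -0.1174  0.1338] psi 91.1 tiltz [ 0.009 -0.004] shift [-0.269 -0.644  0.02 ] len rows 4.2 az 0.959 w 0.0599
```

```bash
python3 -m jog '[{"dx":-0.282,"dy":-0.65,"dz":0,"ax":0,"ay":0,"az":0.39,"grip":0.8},{"dx":-0.282,"dy":-0.65,"dz":0,"ax":0,"ay":0,"az":0.39,"grip":0.8},{"dx":-0.282,"dy":-0.65,"dz":0,"ax":0,"ay":0,"az":0.39,"grip":0.8},{"dx":-0.282,"dy":-0.65,"dz":0,"ax":0,"ay":0,"az":0.39,"grip":0.8},{"dx":-0.282,"dy":-0.65,"dz":0,"ax":0,"ay":0,"az":0.39,"grip":0.8}]'
python3 -m jog '[{"dx":0,"dy":0,"dz":0,"ax":0,"ay":0,"az":0.39,"grip":0.8},{"dx":0,"dy":0,"dz":0,"ax":0,"ay":0,"az":0.39,"grip":0.8},{"dx":0,"dy":0,"dz":0,"ax":0,"ay":0,"az":0.39,"grip":0.8},{"dx":0,"dy":0,"dz":0,"ax":0,"ay":0,"az":0.39,"grip":0.8},{"dx":0,"dy":0,"dz":0,"ax":0,"ay":0,"az":0.39,"grip":0.8}]'
python3 -m jog '[{"dx":0,"dy":0,"dz":0,"ax":0,"ay":0,"az":0.179,"grip":0.8},{"dx":0,"dy":0,"dz":0,"ax":0,"ay":0,"az":0.179,"grip":0.8},{"dx":0,"dy":0,"dz":0,"ax":0,"ay":0,"az":0.179,"grip":0.8},{"dx":0,"dy":0,"dz":0,"ax":0,"ay":0,"az":0.179,"grip":0.8},{"dx":0,"dy":0,"dz":0,"ax":0,"ay":0,"az":0.179,"grip":0.8}]'
python3 -c "
from h import *
plan(.5643,-.2772,.012,4.8)"
```

```text
clock: 24.68
position: [0.5667, -0.2837, 0.1277]
ee_rot: [0.002, 0.297, 0.955, -0.002]
contact_force: [0.4, -0.3, -0.2]
width: 0.0768
gripper_force: 0.0
clock: 25.1
position: [0.5635, -0.2771, 0.1274]
ee_rot: [-0.001, 0.57, 0.822, 0.0]
contact_force: [-0.1, -0.8, -0.5]
width: 0.0769
gripper_force: 0.0
clock: 25.52
position: [0.5637, -0.2771, 0.1279]
ee_rot: [-0.001, 0.677, 0.736, -0.0]
contact_force: [-0.1, -0.1, -0.1]
width: 0.077
gripper_force: 0.0
pos [ 0.5637 -0.2771  0.1279] psi 4.8 tiltz [-0.001  0.001] shift [-0.001  0.003  0.464] len rows 2.8 az 0.0 w 0.077
```

```bash
python3 -m jog '[{"dx":0,"dy":0.002,"dz":0.15,"ax":0,"ay":0,"az":0,"grip":0.8},{"dx":0,"dy":0.002,"dz":0.3,"ax":0,"ay":0,"az":0,"grip":0.8},{"dx":0,"dy":0.002,"dz":0.41,"ax":0,"ay":0,"az":0,"grip":0.8},{"dx":0,"dy":0.002,"dz":0.464,"ax":0,"ay":0,"az":0,"grip":0.8},{"dx":0,"dy":0.002,"dz":0.464,"ax":0,"ay":0,"az":0,"grip":0.8}]'
python3 -m jog '[{"dx":0,"dy":0,"dz":0,"ax":0,"ay":0,"az":0,"grip":0.3},{"dx":0,"dy":0,"dz":0,"ax":0,"ay":0,"az":0,"grip":-0.2},{"dx":0,"dy":0,"dz":0,"ax":0,"ay":0,"az":0,"grip":-0.2},{"dx":0,"dy":0,"dz":0,"ax":0,"ay":0,"az":0,"grip":-0.2},{"dx":0,"dy":0,"dz":0,"ax":0,"ay":0,"az":0,"grip":-0.2}]' 30
python3 -m jog '[{"dx":0,"dy":0,"dz":-0.1,"ax":0,"ay":0,"az":0,"grip":-0.2},{"dx":0,"dy":0,"dz":-0.24,"ax":0,"ay":0,"az":0,"grip":-0.2},{"dx":0,"dy":0,"dz":-0.38,"ax":0,"ay":0,"az":0,"grip":-0.2},{"dx":0,"dy":0,"dz":-0.48,"ax":0,"ay":0,"az":0,"grip":-0.2},{"dx":0,"dy":0,"dz":-0.48,"ax":0,"ay":0,"az":0,"grip":-0.2}]'
python3 -m jog '[{"dx":0,"dy":0,"dz":0,"ax":0,"ay":0,"az":-0.39,"grip":-0.2},{"dx":0,"dy":0,"dz":0,"ax":0,"ay":0,"az":-0.39,"grip":-0.2},{"dx":0,"dy":0,"dz":0,"ax":0,"ay":0,"az":-0.39,"grip":-0.2},{"dx":0,"dy":0,"dz":0,"ax":0,"ay":0,"az":-0.39,"grip":-0.2},{"dx":0,"dy":0,"dz":0,"ax":0,"ay":0,"az":-0.39,"grip":-0.2}]'
python3 -m jog '[{"dx":0,"dy":0,"dz":0,"ax":0,"ay":0,"az":-0.39,"grip":-0.2},{"dx":0,"dy":0,"dz":0,"ax":0,"ay":0,"az":-0.39,"grip":-0.2},{"dx":0,"dy":0,"dz":0,"ax":0,"ay":0,"az":-0.39,"grip":-0.2},{"dx":0,"dy":0,"dz":0,"ax":0,"ay":0,"az":-0.39,"grip":-0.2},{"dx":0,"dy":0,"dz":0,"ax":0,"ay":0,"az":-0.39,"grip":-0.2}]'
python3 -m jog '[{"dx":0,"dy":0,"dz":0,"ax":0,"ay":0,"az":-0.172,"grip":-0.2},{"dx":0,"dy":0,"dz":0,"ax":0,"ay":0,"az":-0.172,"grip":-0.2},{"dx":0,"dy":0,"dz":0,"ax":0,"ay":0,"az":-0.172,"grip":-0.2},{"dx":0,"dy":0,"dz":0,"ax":0,"ay":0,"az":-0.172,"grip":-0.2},{"dx":0,"dy":0,"dz":0,"ax":0,"ay":0,"az":-0.172,"grip":-0.2}]'
python3 -c "
from h import *
plan(.430,.4167,.13,90.5)"
```

```text
clock: 25.93
position: [0.5617, -0.2755, 0.0086]
ee_rot: [-0.004, 0.677, 0.736, -0.001]
contact_force: [-0.2, -0.6, -0.3]
width: 0.0769
gripper_force: 0.0
clock: 26.35
position: [0.5659, -0.278, 0.0148]
ee_rot: [0.002, 0.677, 0.736, 0.0]
contact_force: [0.6, -0.6, 4.5]
width: 0.044
gripper_force: 32.2
clock: 26.77
position: [0.5682, -0.2794, 0.1401]
ee_rot: [0.006, 0.677, 0.736, 0.001]
contact_force: [0.5, -0.8, -0.2]
width: 0.0445
gripper_force: 31.7
clock: 27.18
position: [0.5643, -0.277, 0.1328]
ee_rot: [-0.0, 0.421, 0.907, 0.0]
contact_force: [1.1, -0.3, -0.1]
width: 0.0441
gripper_force: 31.6
clock: 27.6
position: [0.5643, -0.2771, 0.1327]
ee_rot: [-0.0, 0.128, 0.992, 0.0]
contact_force: [-1.6, 0.3, -0.3]
width: 0.0442
gripper_force: 31.6
clock: 28.02
position: [0.5646, -0.2772, 0.1329]
ee_rot: [-0.0, -0.003, 1.0, 0.0]
contact_force: [0.6, -0.3, -0.9]
width: 0.0445
gripper_force: 31.6
pos [ 0.5646 -0.2772  0.1329] psi 90.3 tiltz [-0.  0.] shift [0.523 2.778 0.012] len rows 17.0 az -0.002 w 0.0445
```

```bash
python3 -m jog '[{"dx":0.02,"dy":0.12,"dz":0,"ax":0,"ay":0,"az":0,"grip":-0.2},{"dx":0.05,"dy":0.26,"dz":0,"ax":0,"ay":0,"az":0,"grip":-0.2},{"dx":0.08,"dy":0.41,"dz":0,"ax":0,"ay":0,"az":0,"grip":-0.2},{"dx":0.11,"dy":0.56,"dz":0,"ax":0,"ay":0,"az":0,"grip":-0.2},{"dx":0.131,"dy":0.694,"dz":0,"ax":0,"ay":0,"az":0,"grip":-0.2}]'
python3 -m jog '[{"dx":0.025,"dy":0.14,"dz":0,"ax":0,"ay":0,"az":0,"grip":-0.2},{"dx":0.05,"dy":0.28,"dz":0,"ax":0,"ay":0,"az":0,"grip":-0.2},{"dx":0.08,"dy":0.42,"dz":0,"ax":0,"ay":0,"az":0,"grip":-0.2},{"dx":0.11,"dy":0.56,"dz":0,"ax":0,"ay":0,"az":0,"grip":-0.2},{"dx":0.131,"dy":0.694,"dz":0,"ax":0,"ay":0,"az":0,"grip":-0.2}]'
python3 -m jog '[{"dx":0.025,"dy":0.14,"dz":0,"ax":0,"ay":0,"az":0,"grip":-0.2},{"dx":0.05,"dy":0.28,"dz":0,"ax":0,"ay":0,"az":0,"grip":-0.2},{"dx":0.08,"dy":0.42,"dz":0,"ax":0,"ay":0,"az":0,"grip":-0.2},{"dx":0.11,"dy":0.56,"dz":0,"ax":0,"ay":0,"az":0,"grip":-0.2},{"dx":0.131,"dy":0.694,"dz":0,"ax":0,"ay":0,"az":0,"grip":-0.2}]'
python3 -m jog '[{"dx":0.025,"dy":0.14,"dz":0,"ax":0,"ay":0,"az":0,"grip":-0.2},{"dx":0.05,"dy":0.28,"dz":0,"ax":0,"ay":0,"az":0,"grip":-0.2},{"dx":0.08,"dy":0.42,"dz":0,"ax":0,"ay":0,"az":0,"grip":-0.2},{"dx":0.11,"dy":0.56,"dz":0,"ax":0,"ay":0,"az":0,"grip":-0.2},{"dx":0.131,"dy":0.695,"dz":0,"ax":0,"ay":0,"az":0,"grip":-0.2}]'
python3 -m jog '[{"dx":0,"dy":0,"dz":0,"ax":0,"ay":0,"az":0,"grip":-0.2},{"dx":0,"dy":0,"dz":0,"ax":0,"ay":0,"az":0,"grip":-0.2},{"dx":0,"dy":0,"dz":0,"ax":0,"ay":0,"az":0,"grip":-0.2}]'
python3 -c "
from h import *
plan(.430,.4167,.017,90.5)"
```

```text
clock: 28.43
position: [0.5293, -0.1021, 0.1329]
ee_rot: [-0.0, -0.003, 1.0, 0.0]
contact_force: [0.9, -0.2, -1.2]
width: 0.0445
gripper_force: 31.6
clock: 28.85
position: [0.4953, 0.0709, 0.1332]
ee_rot: [-0.0, -0.003, 1.0, 0.0]
contact_force: [0.4, 0.2, 0.1]
width: 0.0441
gripper_force: 31.6
clock: 29.27
position: [0.4612, 0.2442, 0.1332]
ee_rot: [-0.0, -0.003, 1.0, 0.0]
contact_force: [1.1, -1.0, -0.5]
width: 0.0445
gripper_force: 31.6
clock: 29.68
position: [0.4271, 0.4177, 0.1332]
ee_rot: [-0.0, -0.003, 1.0, 0.0]
contact_force: [1.1, 0.5, -1.3]
width: 0.0443
gripper_force: 31.6
clock: 29.93
position: [0.4279, 0.4154, 0.1328]
ee_rot: [-0.0, -0.004, 1.0, -0.001]
contact_force: [-0.2, -0.5, -0.4]
width: 0.0444
gripper_force: 31.7
pos [0.4279 0.4154 0.1328] psi 90.4 tiltz [-0.    -0.001] shift [-0.009  0.006  0.463] len rows 2.8 az -0.001 w 0.0444
```

```bash
python3 -m jog '[{"dx":-0.008,"dy":0.006,"dz":0.1,"ax":0,"ay":0,"az":0,"grip":-0.2},{"dx":-0.008,"dy":0.006,"dz":0.23,"ax":0,"ay":0,"az":0,"grip":-0.2},{"dx":-0.008,"dy":0.006,"dz":0.35,"ax":0,"ay":0,"az":0,"grip":-0.2},{"dx":-0.008,"dy":0.006,"dz":0.42,"ax":0,"ay":0,"az":0,"grip":-0.2},{"dx":-0.008,"dy":0.006,"dz":0.44,"ax":0,"ay":0,"az":0,"grip":-0.2}]'
python3 -m jog '[{"dx":0,"dy":0,"dz":0.006,"ax":0,"ay":0,"az":0,"grip":-0.2},{"dx":0,"dy":0,"dz":0.012,"ax":0,"ay":0,"az":0,"grip":-0.2},{"dx":0,"dy":0,"dz":0.018,"ax":0,"ay":0,"az":0,"grip":-0.2},{"dx":0,"dy":0,"dz":0.02,"ax":0,"ay":0,"az":0,"grip":-0.2},{"dx":0,"dy":0,"dz":0.02,"ax":0,"ay":0,"az":0,"grip":-0.2}]'
python3 -m jog '[{"dx":0,"dy":0,"dz":0,"ax":0,"ay":0,"az":0,"grip":0.1},{"dx":0,"dy":0,"dz":0,"ax":0,"ay":0,"az":0,"grip":0.3},{"dx":0,"dy":0,"dz":0,"ax":0,"ay":0,"az":0,"grip":0.5},{"dx":0,"dy":0,"dz":0,"ax":0,"ay":0,"az":0,"grip":0.7},{"dx":0,"dy":0,"dz":0,"ax":0,"ay":0,"az":0,"grip":0.7}]'
python3 -m jog '[{"dx":0,"dy":0,"dz":-0.1,"ax":0,"ay":0,"az":0,"grip":0.7},{"dx":0,"dy":0,"dz":-0.24,"ax":0,"ay":0,"az":0,"grip":0.7},{"dx":0,"dy":0,"dz":-0.4,"ax":0,"ay":0,"az":0,"grip":0.7},{"dx":0,"dy":0,"dz":-0.56,"ax":0,"ay":0,"az":0,"grip":0.7},{"dx":0,"dy":0,"dz":-0.7,"ax":0,"ay":0,"az":0,"grip":0.7}]'
python3 -m jog '[{"dx":0.8,"dy":0.4,"dz":-0.1,"ax":0,"ay":0,"az":0,"grip":0.7},{"dx":0.8,"dy":0.4,"dz":-0.1,"ax":0,"ay":0,"az":0,"grip":0.7},{"dx":0.8,"dy":0.4,"dz":-0.1,"ax":0,"ay":0,"az":0,"grip":0.7},{"dx":0.8,"dy":0.4,"dz":-0.1,"ax":0,"ay":0,"az":0,"grip":0.7},{"dx":0.8,"dy":0.4,"dz":-0.1,"ax":0,"ay":0,"az":0,"grip":0.7}]'
python3 -m jog '[{"dx":0.2,"dy":0.1,"dz":0,"ax":0,"ay":0,"az":0,"grip":0.7},{"dx":0.2,"dy":0.1,"dz":0,"ax":0,"ay":0,"az":0,"grip":0.7},{"dx":0.2,"dy":0.1,"dz":0,"ax":0,"ay":0,"az":0,"grip":0.7},{"dx":0.2,"dy":0.1,"dz":0,"ax":0,"ay":0,"az":0,"grip":0.7}]'
python3 -c "
from h import *
snap('side','s8');snap('top','t8');s=cv2.imread('pics/s8.png');t=cv2.imread('pics/t8.png');R=lambda a:cv2.resize(a,None,fx=4,fy=4,interpolation=2)
a=R(s[100:190,290:380]);b=R(t[165:255,340:460]);c=R(s[310:380,265:385]); d=R(t[170:240,195:265])
W=800
P=lambda i:np.pad(i,((0,0),(0,max(0,0)),(0,0)))
r1=np.hstack([a[:300],b[:300,:440]]); r2=np.hstack([c,d]); r2=r2[:,:800]
r1=np.pad(r1,((0,0),(0,800-r1.shape[1]),(0,0))); r2=np.pad(r2,((0,0),(0,800-r2.shape[1]),(0,0)))
cv2.imwrite('pics/f.png',np.vstack([r1,r2]))"
```

```text
clock: 30.35
position: [0.4285, 0.414, 0.0198]
ee_rot: [-0.003, -0.003, 1.0, -0.002]
contact_force: [-1.2, 0.3, -0.9]
width: 0.0439
gripper_force: 31.6
clock: 30.77
position: [0.4308, 0.4178, 0.0192]
ee_rot: [0.001, -0.004, 1.0, 0.001]
contact_force: [-0.2, -0.2, -0.8]
width: 0.0441
gripper_force: 31.6
clock: 31.18
position: [0.4302, 0.4175, 0.0182]
ee_rot: [0.0, -0.004, 1.0, 0.0]
contact_force: [0.1, 0.4, -0.3]
width: 0.0726
gripper_force: 0.0
clock: 31.6
position: [0.4303, 0.4175, 0.1957]
ee_rot: [0.001, -0.004, 1.0, 0.001]
contact_force: [1.2, 0.1, 0.9]
width: 0.0725
gripper_force: 0.0
clock: 32.02
position: [0.2425, 0.5088, 0.2166]
ee_rot: [0.0, -0.004, 1.0, 0.0]
contact_force: [0.8, 0.8, -0.6]
width: 0.0728
gripper_force: 0.0
clock: 32.35
position: [0.1935, 0.5332, 0.2162]
ee_rot: [0.0, -0.005, 1.0, -0.0]
contact_force: [-0.0, 0.5, -0.3]
width: 0.0729
gripper_force: 0.0
```

View pics/f.png

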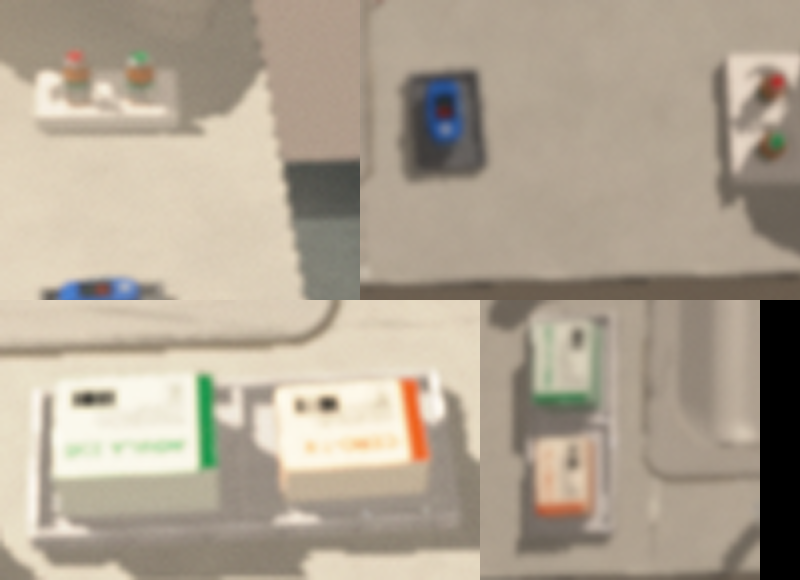

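All five items are seated in this view: vials at (75,80) and (140,80), boxes in their bays. The oximeter at (445,108) looks off-centre in its tray, so I'll measure it.

Run:
```python
from m1 import *
f=lambda p,o,q:(np.array(p,float)-q+.5)/4-.5+np.array(o)
for n,z,q in(('green .532',.044,[(57,380),(207,373),(212,467),(55,475)]),('orange .430',.036,[(278,385),(410,380),(427,458),(281,467)])):
    w=px2w('side',f(q,(265,310),(0,300)),z); print(n,w.mean(0).round(4))
for n,z,q in(('g',.044,[(540,318),(600,320),(595,400),(535,398)]),('o',.036,[(537,435),(597,433),(592,508),(537,510)])):
    w=px2w('top',f(q,(195,170),(480,300)),z); print(n,w.mean(0).round(4))
print('vials',px2w('top',f([(777,83),(777,142)],(340,165),(360,0)),.051))
for n in('top','side'):
    i=cv2.imread(f'pics/{n[0]}8.png'); m=cv2.inRange(cv2.cvtColor(i,cv2.COLOR_BGR2HSV),(105,120,50),(125,255,255))
    u,v=w2px(n,[(.486,-.116,.02)])[0].astype(int); y,x=np.nonzero(m[v-20:v+20,u-25:u+25]); x=x+u-25;y=y+v-20
    b=[x.min()-.5,x.max()+.5,y.min()-.5,y.max()+.5]; c=((b[0]+b[1])/2,(b[2]+b[3])/2)
    print(n,b,px2w(n,[c],.025),px2w(n,[(b[0],c[1]),(b[1],c[1]),(c[0],b[2]),(c[0],b[3])],.02).round(3).tolist())
```

```text
green .532 [0.5335 0.417  0.044 ]
orange .430 [0.4285 0.4165 0.036 ]
g [0.5349 0.4133 0.044 ]
o [0.4313 0.4141 0.036 ]
vials [[ 0.50528567 -0.41569894  0.051     ]
 [ 0.45100384 -0.41131487  0.051     ]]
top [np.float64(356.5), np.float64(364.5), np.float64(184.5), np.float64(200.5)] [[ 0.49307796 -0.11512462  0.025     ]] [[0.495, -0.101, 0.02], [0.494, -0.13, 0.02], [0.524, -0.117, 0.02], [0.464, -0.114, 0.02]]
side [np.float64(304.5), np.float64(322.5), np.float64(170.5), np.float64(178.5)] [[ 0.49418506 -0.11827102  0.025     ]] [[0.52, -0.126, 0.02], [0.468, -0.123, 0.02], [0.494, -0.143, 0.02], [0.495, -0.106, 0.02]]
```

```bash
python3 -c "
from rig import manip
print(manip.sign_off())"
```

```text
the job is handed in; nothing more can be done
None
```

I handed the job in at about 32 s: both vials stand in their wells, the two boxes lie flat in their own bays, and the oximeter lies in the grey tray; by my camera measurements all are within tolerance, the oximeter furthest off at about 7 mm from centre, and hand-in gave no pass/fail result.

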